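# Unstack slide carriers into a vacuum drying box and clamp its cover

## Task

Take the stacks apart: lay every slide carrier flat, glass side up, side by side on the floor of the vacuum drying box, and set all the spacer plates aside in one neat pile, lengthways in the middle of the blue mat. Then shut the cover right down and, to press its gasket evenly, turn the four wing screws clockwise to the stop in cross order: after the first screw the one diagonally opposite, then the other two. Leave the other things on the bench where they are.

Things in the scene. Friction and masses are not known exactly. Their poses are not given: they have to be found in the camera images.
- carrier1: slide carrier: flat black frame 80 x 38 x 15 mm (its x, y, z) with a glass slide let into its top, 0.06 kg; origin at the centre of its underside, z up through the slide face. Bottom of the tall stack on the bench, which from the bench up is carrier1, spacer1, carrier2, spacer2 and, in some runs, carrier3, all lengthways over one another.
- carrier2: slide carrier: flat black frame 80 x 38 x 15 mm (its x, y, z) with a glass slide let into its top, 0.06 kg; origin at the centre of its underside, z up through the slide face. Third from the bottom of the tall stack.
- carrier3: slide carrier: flat black frame 80 x 38 x 15 mm (its x, y, z) with a glass slide let into its top, 0.06 kg; origin at the centre of its underside, z up through the slide face. Top of the tall stack; absent in some runs.
- carrier4: slide carrier: flat black frame 80 x 38 x 15 mm (its x, y, z) with a glass slide let into its top, 0.06 kg; origin at the centre of its underside, z up through the slide face. Alone on the bench or, in some runs, with spacer3 lying on it (the short stack).
- spacer1: spacer plate: plain bare aluminium plate 110 x 42 x 8 mm (its x, y, z), 0.1 kg; origin at the centre of its underside. Between carrier1 and carrier2.
- spacer2: spacer plate: plain bare aluminium plate 110 x 42 x 8 mm (its x, y, z), 0.1 kg; origin at the centre of its underside. On carrier2.
- spacer3: spacer plate: plain bare aluminium plate 110 x 42 x 8 mm (its x, y, z), 0.1 kg; origin at the centre of its underside. On carrier4; absent in some runs.
- spacer4: spacer plate: plain bare aluminium plate 110 x 42 x 8 mm (its x, y, z), 0.1 kg; origin at the centre of its underside. Lies on the mat already, the first of the pile; absent in some runs.
- mat: thin blue mat 160 x 100 x 3 mm (its x, y, z) fixed to the bench; origin at the centre of its underside, top 3 mm above it. The pile of spacer plates goes on it, their length along its x.
- vbox: vacuum drying box of aluminium, fixed to the bench: body 208 x 182 x 50 mm (its x, y, z), walls 9 mm, floor 8 mm thick, open inside 190 x 164 mm and 42 mm deep, with a gasket cord on the rim; a flange 26 mm wide and 14 mm thick juts out at each end (x) level with the rim. Origin at the centre of its underside. Its clear cover is hinged along the -y side: hinge line at box y -91 mm, z 51 mm, the level of the shut cover's underside.
- cover (a joint): angle of the box's cover in rad: 0 shut on the rim, up to 2.05 open; it starts at 1.75 to 2.0, standing up along the box's -y side and leaning back, away from the box. A stiff friction hinge holds it wherever it is left: it must be pushed over and all the way down (3 to 8 N at the free edge).
- cover_tab (a point): centre of the lift tab (60 mm wide, 8 mm thick) that sticks out 20 mm at the middle of the cover's free edge, 192 mm from the hinge line, at half the cover's thickness. The cover is a clear plate 260 x 182 x 12 mm (box x, y, z when shut); shut, its top is 63 mm above the box's underside. Axes turn with it: x along the hinge, y away from the hinge, z out of its top face.
- wing1 (a joint): turn of wing screw 1 in rad: starts at 0 to 0.25 (loose) and turns clockwise, seen from above the cover, to its stop at 1.45 (tight), about 0.12 N m of friction; it stays where it is left. Steel wing screw captive in the cover at its near end (-x of the box), free side (+y) corner, box x -116 mm, y +60 mm; diagonally opposite is wing3.
- wing1_grip (a point): on the axis of wing screw 1, at half the height of its wings, 18.5 mm above the cover's top face; its x axis runs along the wings and turns with them, z along the screw axis, out of the cover's top. The wings are 52 mm long over all, 10 mm thick and 21 mm high, and stand from 7 to 28 mm above the cover's top.
- wing2 (a joint): turn of wing screw 2 in rad: starts at 0 to 0.25 (loose) and turns clockwise, seen from above the cover, to its stop at 1.45 (tight), about 0.12 N m of friction; it stays where it is left. Steel wing screw captive in the cover at its far end (+x), free side (+y) corner, box x +116 mm, y +60 mm; diagonally opposite is wing4.
- wing2_grip (a point): on the axis of wing screw 2, at half the height of its wings, 18.5 mm above the cover's top face; its x axis runs along the wings and turns with them, z along the screw axis, out of the cover's top. The wings are 52 mm long over all, 10 mm thick and 21 mm high, and stand from 7 to 28 mm above the cover's top.
- wing3 (a joint): turn of wing screw 3 in rad: starts at 0 to 0.25 (loose) and turns clockwise, seen from above the cover, to its stop at 1.45 (tight), about 0.12 N m of friction; it stays where it is left. Steel wing screw captive in the cover at its far end (+x), hinge side (-y) corner, box x +116 mm, y -60 mm; diagonally opposite is wing1.
- wing3_grip (a point): on the axis of wing screw 3, at half the height of its wings, 18.5 mm above the cover's top face; its x axis runs along the wings and turns with them, z along the screw axis, out of the cover's top. The wings are 52 mm long over all, 10 mm thick and 21 mm high, and stand from 7 to 28 mm above the cover's top.
- wing4 (a joint): turn of wing screw 4 in rad: starts at 0 to 0.25 (loose) and turns clockwise, seen from above the cover, to its stop at 1.45 (tight), about 0.12 N m of friction; it stays where it is left. Steel wing screw captive in the cover at its near end (-x), hinge side (-y) corner, box x -116 mm, y -60 mm; diagonally opposite is wing2.
- wing4_grip (a point): on the axis of wing screw 4, at half the height of its wings, 18.5 mm above the cover's top face; its x axis runs along the wings and turns with them, z along the screw axis, out of the cover's top. The wings are 52 mm long over all, 10 mm thick and 21 mm high, and stand from 7 to 28 mm above the cover's top.
- reagent: bystander: glass bottle with a blue cap, 52 mm across, 115 mm tall; origin at the centre of its underside. To be left where it is.
- amber: bystander: small amber jar, 44 mm across, 90 mm tall; origin at the centre of its underside. To be left where it is.
- beaker: bystander: glass beaker, 64 mm across, 85 mm tall; origin at the centre of its underside. To be left where it is.
- tube_rack: bystander: white tube rack with ten capped tubes, 100 x 52 x 51 mm; origin at the centre of its underside. To be left where it is.
Not all that is in view belongs to the job. What is shaped like the spacer3 but brown or green is not meant.

How it is judged:
By the outcome, as a careful person would: the job done as asked, in the order asked, and still so for the second after the job is handed in, with the robot touching nothing.
Of carrier3, spacer3, spacer4 only 1 to 3 are there at a start; the rules pass over those that are not, and their reading is None.
At some moment in a run one of carrier3, carrier4, spacer2, spacer3 may be knocked a few centimetres aside while the robot is not near it.
Once in a run the grip may slacken for a moment while it holds something.
It also fails if it takes over 210 s, if anything falls off the work surface, if the arm or the gripper's body presses on something with over 40 N, if the wrist force passes 120 N, or if a joint passes its speed limit or range.

## Robot

A 7-joint arm with a two-finger parallel gripper is mounted at the origin on the work surface. World frame = base frame: x ahead of the robot, y to its left, z up, the work surface at z = 0. Lengths are in mm, angles in rad, forces in N, time in s.
With the tool pointing down it reaches from about 400 to 875 mm from the base axis. Payload 4.4 kg.
Tool frame: the origin (TCP) lies at the centre of the arm's flange, where the gripper is bolted on; the fingertips stand 173 mm ahead of it and the grasp point (between the pads) lies 155 mm ahead of it; z points along the fingers, y is the direction in which the jaws open and shut (so a half turn about z gives the same grasp; the last joint's range is limited). The gripper opens to 85 mm and grips with 20 to 120 N. Pads are 22 mm wide; open, the fingers measure 114 mm over their backs; the gripper's body (76 mm by 85 mm) begins 54 mm behind the grasp point. The pads swing forward as they close: fully open they stand 13 mm farther back than shut.
Start: joints at [1.22, 0.628, 0.038, 1.517, -0.027, 0.996, -0.02], TCP at [182.649, -623.823, 404.713] pointing down, gripper open.
Joint ranges: [-3.06, 3.06], [-0.37, 2.12], [-1.25, 1.32], [0.18, 2.47], [-1.1, 4.24], [0.23, 1.98], [-2.94, 2.94]. Speed limits (rad/s): [2.57, 2.57, 3.14, 3.14, 3.14, 3.14, 3.14].

## Interface

Orientations are given as [roll, pitch, yaw] about the fixed x, y, z axes, in that order (R = Rz(yaw) Ry(pitch) Rx(roll)).
In Python, from cell import * gives the robot as it stands. The module is installed in compiled form; this text tells all that it offers.
- The arm moves only by the shell command python3 -m jog 'ROWS'. ROWS is JSON, one flat list of numbers, 5 for each row, row after row: the shift along the tool's x, y, z in mm, then the turn about the tool's z in degrees, then the finger opening in mm, from 0 to 85.4. A call has 1 to 20 rows; each row is the pose to reach, as a shift and turn from the pose commanded when the call began, along the tool's axes at that moment; what a row does not reach only later rows make up. A row lasts 1/12 s, in which the tool goes at most 41.7 mm and 7.16 degrees, less where a joint would pass 70% of its speed; a pose out of reach is approached as far as the arm can. A call with a gripper value outside its range is refused whole. The fingers move at their own pace and stop on an object; the grip force is fixed at half the most. Time passes only in rows, so rows that repeat a pose let the fingers close. It gives the time, the measured TCP pose, the force and the opening at its end, in the units of the state.
- read_state(): the state, without advancing time (a new reading comes with each control period).
- get_image(name): name is "side" or "top"; returns (picture, depth): 384x512x3 uint8, blue, green, red; 384x512 float32, mm along the optical axis (not along the pixel's ray), 0 where there is no reading.
- camera_params(name): a dict with "K" (3x3 intrinsics, pixels), "T" (4x4, takes a point from camera to world coordinates). Camera axes: x right, y up, looking along -z (the intrinsics and any distortion apply to the point x, -y, -z); pixel columns grow to the right and rows downward; lengths in mm; the calibration is good to about 2 mm. A picture is of the moment at which its call begins. camera_params takes no time and is no camera call.
- finish_job(): hands the job in, once; it reports no verdict.
The state is a dict: "clock": time; "qpos": joint angles; "qd": joint speeds; "tau": joint torques, N m; "eef_pos": TCP position; "tool_rot": TCP orientation; "force": force on the tool from outside, world axes, zero at the start; "torque": the same for the moment, N m; "width": finger opening in mm.
Only numpy, scipy, OpenCV 4.12 (cv2) and the standard library are available. Lean on these libraries where they do the work, as an engineer would, in place of code of your own. Each camera call takes 0.05 s, during which the arm holds its last target.

## Working session

There is one attempt and no reset: what is moved stays moved. The work goes in short steps, Python scripts to look and compute and a shell command to move; the robot and the scene stay as the last step left them, time stands still between calls to the robot, and variables do not carry over. Pictures are saved under pics/ and viewed, and the job is handed in when it is done.

```bash
mkdir -p pics; ls; python3 - <<'E'
from cell import *
import cv2,numpy as np
print(read_state())
for n in("side","top"):
    p,d=get_image(n); cv2.imwrite(f"pics/{n}0.png",p); np.save(f"pics/{n}0.npy",d)
    c=camera_params(n); print(n,np.round(c["K"],1).tolist(),np.round(c["T"],3).tolist(),[k for k in c])
E
```

```text
pics
{'clock': 0.0, 'qpos': array([ 1.22021186,  0.62934704,  0.03844164,  1.51837329, -0.02699806,
        0.99627126, -0.01998442]), 'qd': array([ 9.01463986e-04, -4.42908505e-04,  1.76698217e-03,  2.62010551e-03,
        3.37642538e-04,  7.78490886e-04,  7.23079306e-06]), 'tau': array([ 9.71547706e-05, -5.63389850e+01,  1.22619320e+00, -1.93437320e+01,
        1.10015788e-02,  1.04778731e-02,  1.80682298e-05]), 'eef_pos': array([ 182.56742579, -623.52911066,  403.78647746]), 'tool_rot': array([-3.13971190e+00,  2.62617416e-05,  2.84801260e-01]), 'force': array([-0.24605797,  0.8834556 ,  0.61276098]), 'torque': array([ 0.01898346, -0.06137521,  0.03055777]), 'width': 85.55129779122528}
side [[482.2, 0.0, 261.5], [0.0, 482.2, 194.7], [0.0, 0.0, 1.0]] [[-0.993, 0.082, -0.083, 430.194], [-0.116, -0.674, 0.729, 1030.368], [0.003, 0.734, 0.679, 989.148], [0.0, 0.0, 0.0, 1.0]] ['K', 'T']
top [[375.9, 0.0, 247.3], [0.0, 375.9, 196.9], [0.0, 0.0, 1.0]] [[0.002, 0.994, -0.108, 391.333], [-1.0, 0.001, -0.003, 53.545], [-0.003, 0.108, 0.994, 1295.404], [0.0, 0.0, 0.0, 1.0]] ['K', 'T']
```

View pics/side0.png

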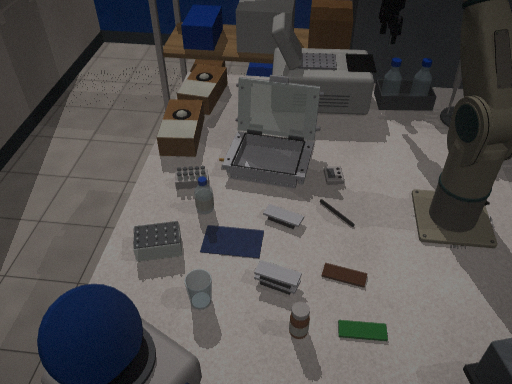

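View pics/top0.png

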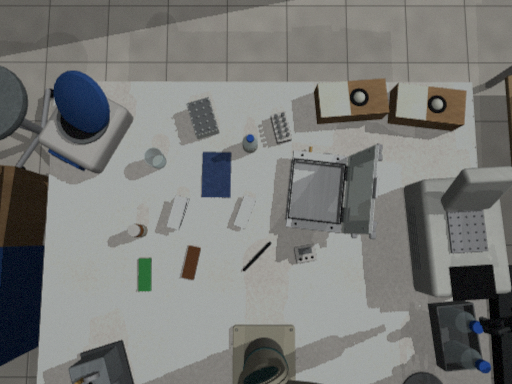

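```bash
python3 - <<'E'
import cv2
s=cv2.imread("pics/side0.png");t=cv2.imread("pics/top0.png")
a=cv2.resize(s[190:300,190:320],(650,550),interpolation=cv2.INTER_CUBIC);cv2.imwrite("pics/a.png",a)
b=cv2.resize(t[140:250,140:270],(650,550),interpolation=cv2.INTER_CUBIC);cv2.imwrite("pics/b.png",b)
c=cv2.resize(t[130:250,270:400],(650,600),interpolation=cv2.INTER_CUBIC);cv2.imwrite("pics/c.png",c)
E
```

```text
(no output)
```

View pics/a.png

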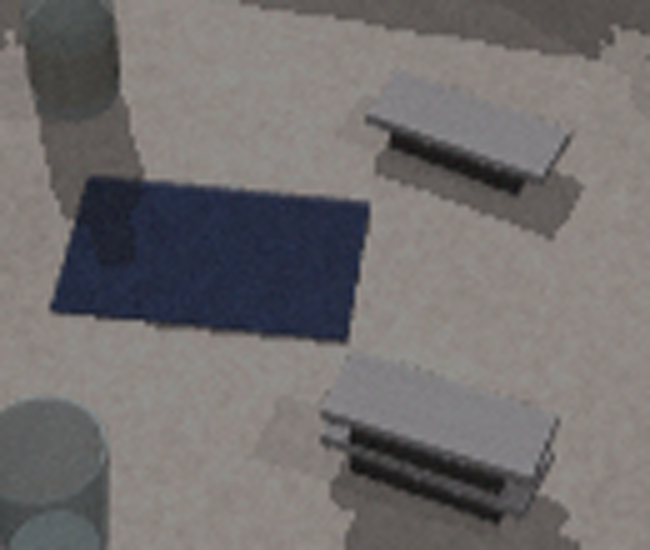

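View pics/b.png

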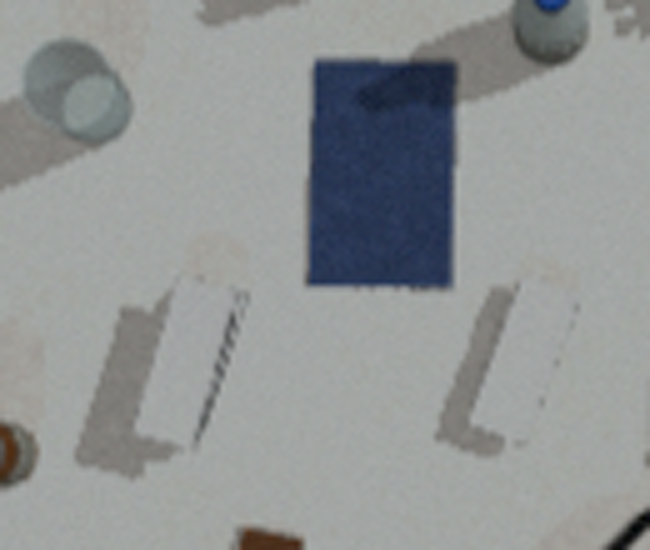

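View pics/c.png

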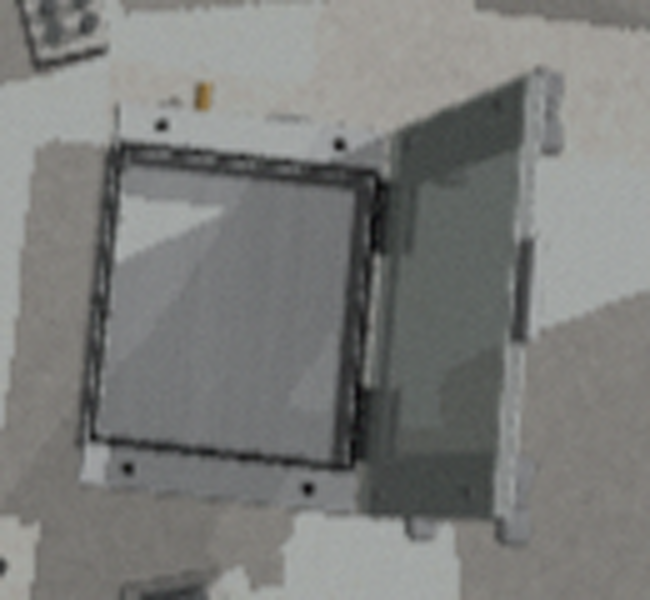

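```bash
cat > h.py <<'E'
from cell import *
import cv2,numpy as np
def grab(n,f=None):
    p,d=get_image(n)
    if f: cv2.imwrite(f"pics/{f}.png",p); np.save(f"pics/{f}.npy",d)
    return p,d
def cloud(n,d):
    c=camera_params(n);K,T=c["K"],c["T"]
    v,u=np.mgrid[0:d.shape[0],0:d.shape[1]]
    P=np.stack([(u-K[0,2])/K[0,0]*d,-(v-K[1,2])/K[1,1]*d,-d],-1)
    W=P@T[:3,:3].T+T[:3,3]; W[d<=0]=np.nan
    return W
def ray(n,uv,z):
    c=camera_params(n);K,T=c["K"],c["T"]
    uv=np.atleast_2d(np.asarray(uv,float))
    r=np.stack([(uv[:,0]-K[0,2])/K[0,0],-(uv[:,1]-K[1,2])/K[1,1],-np.ones(len(uv))],-1)@T[:3,:3].T
    o=T[:3,3]; s=(z-o[2])/r[:,2]
    return o+r*s[:,None]
def proj(n,X):
    c=camera_params(n);K,T=c["K"],c["T"]
    X=np.atleast_2d(X); p=(X-T[:3,3])@T[:3,:3]
    return np.stack([K[0,0]*p[:,0]/-p[:,2]+K[0,2],-K[1,1]*p[:,1]/-p[:,2]+K[1,2]],-1)
def rect(XY):
    (c,s,a)=cv2.minAreaRect(XY.astype(np.float32)); w,h=s
    if w<h: w,h=h,w; a+=90
    a=(a+90)%180-90
    return np.round(c,1),np.round([w,h],1),round(a,1)
def plate(n,d,c,zr,r=80,m=None):
    """minAreaRect of cloud points round c(x,y) within height range"""
    W=cloud(n,d); k=(W[...,2]>zr[0])&(W[...,2]<zr[1])&(np.hypot(W[...,0]-c[0],W[...,1]-c[1])<r)
    k=k.astype(np.uint8); nn,l,st,_=cv2.connectedComponentsWithStats(k)
    if nn<2: return None
    i=1+np.argmax(st[1:,4]); q=W[l==i]
    return rect(q[:,:2]),round(float(np.median(q[:,2])),1),len(q)
E
python3 - <<'E'
from h import *
dt=np.load("pics/top0.npy");ds=np.load("pics/side0.npy")
for n,d,pts in (("top",dt,[(178,212),(243,212),(216,175),(200,235),(318,190),(270,270)]),("side",ds,[(277,275),(285,217),(233,242),(270,160),(360,240)])):
    W=cloud(n,d)
    for u,v in pts: print(n,(u,v),np.round(W[v,u],1))
for n,d in(("top",dt),("side",ds)):
    W=cloud(n,d)
    a=W[212,178] if n=="top" else W[275,277]; b=W[212,243] if n=="top" else W[217,285]
    print(n,plate(n,d,a[:2],(38,60))); print(n,plate(n,d,b[:2],(17,40)))
p=cv2.imread("pics/top0.png");s=cv2.imread("pics/side0.png")
for n,im in(("top",p),("side",s)):
    h=cv2.cvtColor(im,cv2.COLOR_BGR2HSV); m=cv2.inRange(h,(105,110,25),(130,255,255))
    nn,l,st,ce=cv2.connectedComponentsWithStats(m)
    for i in range(1,nn):
        if 500<st[i,4]<3000:
            ys,xs=np.where(l==i); print(n,st[i],rect(ray(n,np.c_[xs,ys],3)[:,:2]))
E
```

```text
top (178, 212) [476.1 287.3  49.1]
top (243, 212) [478.2  71.8  23.8]
top (216, 175) [607.4 165.9   9.1]
top (200, 235) [400.6 220.1  -6.1]
top (318, 190) [ 555.6 -186.5    8.2]
top (270, 270) [282.9 -20.1   1. ]
side (277, 275) [474.6 298.8  44.2]
side (285, 217) [472.   79.4  25.2]
side (233, 242) [605.1 173.    6.9]
side (270, 160) [ 542.4 -192.8    6.2]
side (360, 240) [261.8 119.2   1.1]
top ((array([477.7, 292.3]), array([109.3,  43.4]), -15.2), 47.8, 424)
top ((array([482.2,  66.9]), array([110.1,  42. ]), -20.2), 24.8, 401)
side ((array([474.7, 290.4]), array([111.3,  47.7]), -14.6), 45.6, 682)
side ((array([478.1,  65.7]), array([111.5,  47.4]), -21.5), 22.5, 461)
top [  53   71   56   62 2525] (array([872.6, 650.6]), array([250.5, 165.2]), 31.4)
top [ 202  153   28   44 1196] (array([610.7, 167.8]), array([151.6,  94. ]), 0.1)
side [  94    0   59   33 1683] (array([ 1403.1, -1263.6]), array([467.3, 277. ]), -70.0)
side [156   0  19  34 516] (array([ 1185.9, -1287.2]), array([421.6,  83.5]), -73.0)
side [ 179    0   60   50 2272] (array([  973.1, -1228.6]), array([571. , 315.1]), -82.8)
```

```bash
python3 - <<'E'
from h import *
s=cv2.imread("pics/side0.png")
c=cv2.resize(s[70:190,215:335],(600,600),interpolation=cv2.INTER_CUBIC);cv2.imwrite("pics/d.png",cv2.convertScaleAbs(c,alpha=1.5))
q=np.array([(115,145),(380,178),(352,467),(90,440)])/5+[270-.4,130-.4]
print(np.round(ray("top",q,50),1))
# plates via ray to plane
for n in("top","side"):
    d=np.load(f"pics/{n}0.npy");W=cloud(n,d)
    for c,zr,z in (((476,291),(36,60),46),((480,66),(15,38),23)):
        k=((W[...,2]>zr[0])&(W[...,2]<zr[1])&(np.hypot(W[...,0]-c[0],W[...,1]-c[1])<80)).astype(np.uint8)
        nn,l,st,_=cv2.connectedComponentsWithStats(k); i=1+np.argmax(st[1:,4]); ys,xs=np.where(l==i)
        print(n,rect(ray(n,np.c_[xs,ys],z)[:,:2]))
        P=ray(n,np.c_[xs,ys],z)[:,:2]; m=P.mean(0); w,v=np.linalg.eigh(np.cov((P-m).T)); print('  mean',m.round(1),np.degrees(np.arctan2(v[1,1],v[0,1])).round(1),np.sqrt(12*w).round(1))
    h=cv2.cvtColor(cv2.imread(f"pics/{n}0.png"),cv2.COLOR_BGR2HSV); m=cv2.inRange(h,(100,70,15),(130,255,255))
    k=(m>0)&(np.abs(W[...,0]-607)<110)&(np.abs(W[...,1]-168)<75)
    ys,xs=np.where(k);P=ray(n,np.c_[xs,ys],3)[:,:2];nn,l,st,_=cv2.connectedComponentsWithStats(k.astype(np.uint8));i=1+np.argmax(st[1:,4]); ys,xs=np.where(l==i)
    P=ray(n,np.c_[xs,ys],3)[:,:2];m=P.mean(0); w,v=np.linalg.eigh(np.cov((P-m).T)); print('mat',rect(P),m.round(1),np.degrees(np.arctan2(v[1,1],v[0,1])).round(1),np.sqrt(12*w).round(1))
E
```

```text
[[ 656.8  -95.2   50. ]
 [ 634.4 -273.    50. ]
 [ 440.5 -249.4   50. ]
 [ 458.   -76.4   50. ]]
top (array([477.8, 292.1]), array([109.7,  43. ]), -15.1)
  mean [477.7 292. ] 164.9 [ 43.2 110.2]
top (array([482.2,  67. ]), array([109.8,  41.9]), -20.1)
  mean [481.9  67. ] 160.2 [ 42.2 110.2]
mat (array([612.4, 166.5]), array([155.2,  97.5]), 0.1) [610.2 167.1] 178.8 [ 96.6 155.6]
side (array([474.6, 294.8]), array([111. ,  50.1]), -15.3)
  mean [473.6 293.9] 164.6 [ 47.2 110.9]
side (array([478.9,  69.7]), array([111.7,  50.5]), -20.3)
  mean [477.7  69.1] 158.8 [ 48.1 111.4]
mat (array([608.6, 165.5]), array([158.6,  97.8]), -0.5) [607.9 167. ] 179.9 [ 97.1 157.9]
```

View pics/d.png

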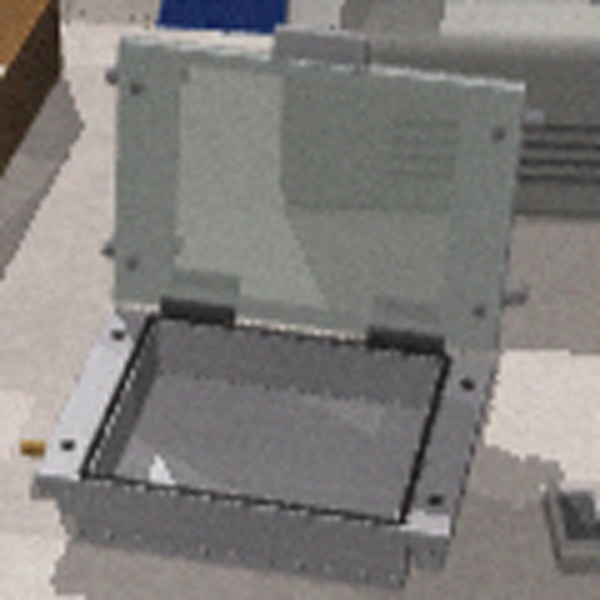

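```bash
python3 - <<'E'
from h import *
loc=np.array([(116,60),(116,-60),(-116,-60),(-116,60)],float)
t=np.array([(162,126),(340,146),(308,489),(128,470)])/5+[269.6,129.6]
s=np.array([(67,445),(118,335),(467,384),(435,500)])/5+[214.6,69.6]
for n,q in(("top",t),("side",s)):
    P=ray(n,q,50)[:,:2]; a=loc-loc.mean(0);b=P-P.mean(0)
    th=np.arctan2((a[:,0]*b[:,1]-a[:,1]*b[:,0]).sum(),(a*b).sum()); R=np.array([[np.cos(th),-np.sin(th)],[np.sin(th),np.cos(th)]])
    print(n,P.mean(0).round(1),np.degrees(th).round(2),(b-a@R.T).round(1).tolist())
# cover tab: side px triangulate w/ top
A=np.array([(320,47)])/5+[214.6,69.6]; B=np.array([(523,290)])/5+[269.6,129.6]
for z in(200,215,230,245):print(z,ray("side",A,z).round(0),ray("top",B,z).round(0))
E
```

```text
top [ 547.6 -173.7] -6.41 [[0.3, 0.1], [0.1, -0.3], [0.3, 0.4], [-0.8, -0.2]]
side [ 545.7 -175.9] -6.43 [[0.4, -0.2], [-0.1, 0.4], [-0.4, 0.0], [0.1, -0.3]]
200 [[ 536. -373.  200.]] [[ 538. -316.  200.]]
215 [[ 534. -347.  215.]] [[ 536. -311.  215.]]
230 [[ 532. -320.  230.]] [[ 534. -306.  230.]]
245 [[ 530. -293.  245.]] [[ 532. -301.  245.]]
```

```bash
cat >> h.py <<'E'
def go(*tg):
    """tg: world x,y,z(tcp),yaw deg -> shift in tool axes from the current pose"""
    s=read_state();p=s["eef_pos"];ps=s["tool_rot"][2]
    for x,y,z,yaw in tg:
        d=np.array([x,y,z])-p; a=d[0]*np.cos(ps)+d[1]*np.sin(ps); b=d[0]*np.sin(ps)-d[1]*np.cos(ps)
        t=-(yaw-np.degrees(ps)); t=(t+90)%180-90
        print([round(float(v),1) for v in (a,b,-d[2],t)],"rows>=",int(np.ceil(max(np.linalg.norm(d)/41.7,abs(t)/7.16))))
    print("at",p.round(1),round(float(np.degrees(ps)),2),"w",round(float(s["width"]),1),"F",s["force"].round(1),"t",round(s["clock"],2),"q7",s["qpos"].round(2)[[0,3,5,6]])
E
python3 -c "
from h import *
go((480,-250,470,-6),(476.8,290.9,350,-15.1))"
```

```text
[390.4, -274.9, -66.1, 22.3] rows>= 12
[539.3, -795.0, 53.9, 31.4] rows>= 24
at [ 182.6 -623.6  403.9] 16.32 w 85.2 F [-0.6 -0.2 -0.5] t 0.1 q7 [ 1.22  1.52  1.   -0.02]
```

```bash
python3 -m jog '[390,-275,-66,22,85, 390,-275,-66,22,85, 390,-275,-66,22,85, 390,-275,-66,22,85, 390,-275,-66,22,85, 390,-275,-66,22,85, 390,-275,-66,22,85, 390,-275,-66,22,85, 390,-275,-66,22,85, 390,-275,-66,22,85, 390,-275,-66,22,85, 390,-275,-66,22,85, 539,-795,54,31,65, 539,-795,54,31,65, 539,-795,54,31,65, 539,-795,54,31,65, 539,-795,54,31,65, 539,-795,54,31,65, 539,-795,54,31,65, 539,-795,54,31,65]'; python3 -c "
from h import *
go((476.8,290.9,260,-15.1),(476.8,290.9,207,-15.1))"
```

```text
clock: 1.77
eef_pos: [477.3, 76.6, 398.1]
tool_rot: [3.142, 0.0, -0.256]
force: [0.7, 0.2, 0.3]
width: 65.1
[-54.8, -207.2, 138.1, 0.4] rows>= 7
[-54.8, -207.2, 191.1, 0.4] rows>= 7
at [477.3  76.6 398.1] -14.69 w 65.1 F [0.7 0.2 0.3] t 1.77 q7 [-0.27  1.98  0.76 -2.  ]
```

```bash
python3 -m jog '[-55,-207,138,0.4,65, -55,-207,138,0.4,65, -55,-207,138,0.4,65, -55,-207,138,0.4,65, -55,-207,138,0.4,65, -55,-207,138,0.4,65, -55,-207,138,0.4,65, -55,-207,138,0.4,65, -55,-207,138,0.4,65]'; python3 - <<'E'
from h import *
p,d=grab("side","s1"); q,e=grab("top","t1")
a=cv2.resize(p[190:310,200:350],(750,600),interpolation=cv2.INTER_CUBIC);cv2.imwrite("pics/s1z.png",cv2.convertScaleAbs(a,alpha=1.5))
go((476.8,290.9,207,-15.1))
E
```

```text
clock: 2.52
eef_pos: [476.9, 288.4, 260.2]
tool_rot: [3.14, 0.001, -0.263]
force: [-0.2, 0.1, 0.8]
width: 65.2
[-1.9, -3.4, 54.3, -0.1] rows>= 2
at [477.7 287.2 261.3] -15.22 w 65.0 F [ 0.2 -0.3  0.8] t 2.62 q7 [-0.63  1.9   0.54 -2.36]
```

View pics/s1z.png

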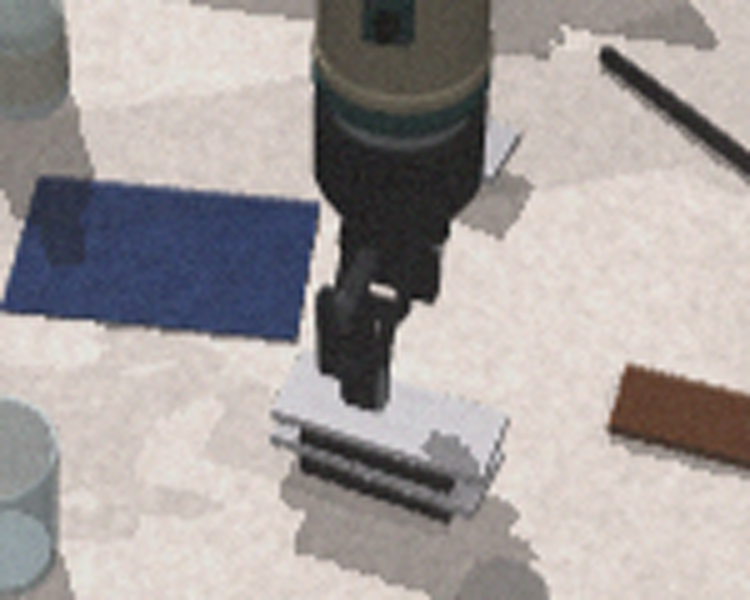

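```bash
python3 -m jog '[-2,-3.4,20,0,65, -2,-3.4,54,0,65, -2,-3.4,54,0,65, -2,-3.4,54,0,65, -2,-3.4,54,0,65]'; python3 - <<'E'
from h import *
go((476.8,290.9,207,-15.1))
E
```

```text
clock: 3.03
eef_pos: [476.9, 291.8, 208.1]
tool_rot: [-3.141, -0.001, -0.265]
force: [-0.1, 0.6, 0.3]
width: 65.0
[0.1, 0.9, 1.1, -0.1] rows>= 1
at [476.9 291.8 208.1] -15.19 w 65.0 F [-0.1  0.6  0.3] t 3.03 q7 [-0.63  1.92  0.44 -2.36]
```

```bash
python3 -m jog '[0,0.5,1,0,50, 0,0.5,1,0,38, 0,0.5,1,0,30, 0,0.5,1,0,30, 0,0.5,1,0,30, 0,0.5,1,0,30]'; python3 -m jog '[0,0,-20,0,30, 0,0,-50,0,30, 0,0,-50,0,30]'; python3 - <<'E'
from h import *
p,d=grab("side","s2"); q,e=grab("top","t2")
a=cv2.resize(p[190:310,200:350],(750,600),interpolation=cv2.INTER_CUBIC);cv2.imwrite("pics/s2z.png",cv2.convertScaleAbs(a,alpha=1.5))
go((610.3,166.3,280,0))
E
```

```text
clock: 3.53
eef_pos: [476.6, 292.0, 207.7]
tool_rot: [-3.14, -0.002, -0.264]
force: [-1.0, -1.5, 7.9]
width: 40.3
clock: 3.78
eef_pos: [477.7, 293.1, 260.8]
tool_rot: [-3.135, -0.006, -0.264]
force: [0.4, 0.2, -1.0]
width: 40.1
[162.1, 87.1, -22.5, -15.1] rows>= 5
at [476.4 292.6 257.5] -15.08 w 40.0 F [-1.3 -0.4 -0.6] t 3.88 q7 [-0.64  1.9   0.53 -2.36]
```

View pics/s2z.png

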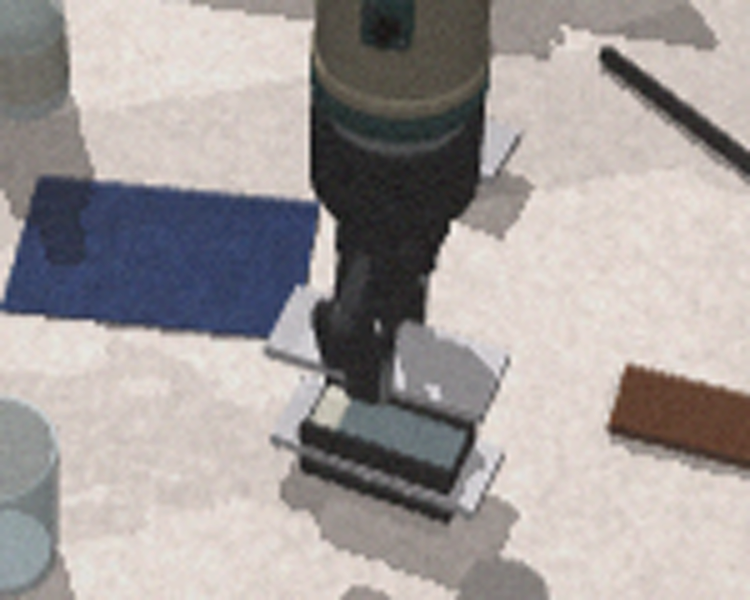

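```bash
python3 -m jog '[162,87,-22,-15,30, 162,87,-22,-15,30, 162,87,-22,-15,30, 162,87,-22,-15,30, 162,87,-22,-15,30, 162,87,-22,-15,30, 162,87,-22,-15,30, 162,87,-22,-15,30]'; python3 - <<'E'
from h import *
print(read_state()["qpos"].round(2))
p,d=grab("side","s3"); q,e=grab("top","t3")
a=cv2.resize(p[160:280,150:300],(750,600),interpolation=cv2.INTER_CUBIC);cv2.imwrite("pics/s3z.png",cv2.convertScaleAbs(a,alpha=1.5))
go((610.3,166.3,174,0))
E
```

```text
clock: 4.55
eef_pos: [608.5, 167.0, 276.6]
tool_rot: [-3.141, 0.003, -0.0]
force: [-0.4, -0.1, -1.0]
width: 40.5
[-0.28  0.75 -0.05  1.68  0.05  0.71 -1.92]
[2.0, 1.6, 103.0, 0.1] rows>= 3
at [608.3 167.9 277. ] 0.07 w 40.1 F [-0.3  1.  -1.2] t 4.65 q7 [-0.29  1.68  0.71 -1.92]
```

View pics/s3z.png

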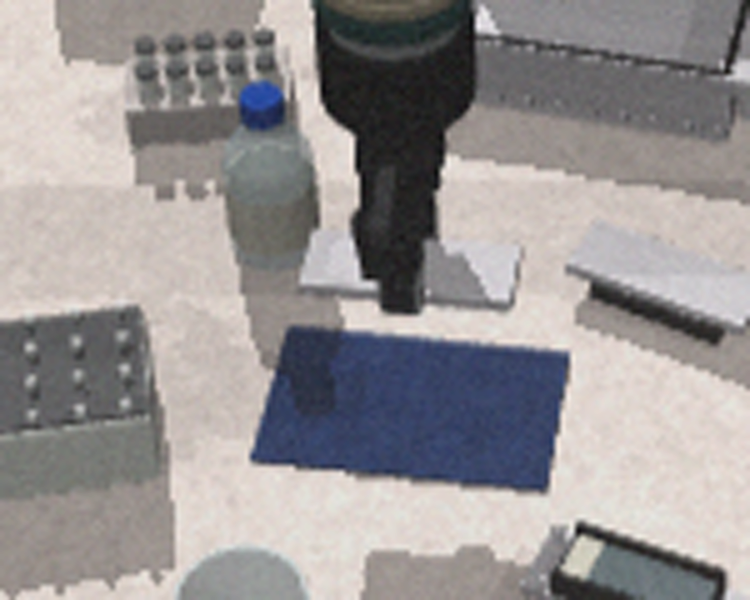

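```bash
python3 -m jog '[2,1.6,41,0.2,30, 2,1.6,82,0.2,30, 2,1.6,97,0.2,30, 2,1.6,101,0.2,30, 2,1.6,102,0.2,30, 2,1.6,102,0.2,30]'; python3 - <<'E'
from h import *
go((610.3,166.3,173,-0.3))
E
```

```text
clock: 5.15
eef_pos: [610.2, 166.0, 175.4]
tool_rot: [3.141, 0.003, -0.002]
force: [-0.9, 0.3, -1.2]
width: 40.4
[0.1, -0.3, 2.4, 0.2] rows>= 1
at [610.2 166.  175.4] -0.14 w 40.4 F [-0.9  0.3 -1.2] t 5.15 q7 [-0.29  1.71  0.53 -1.93]
```

```bash
python3 -m jog '[0,0,1.5,0,30, 0,0,2.5,0,30, 0,0,2.5,0,30]';  python3 -m jog '[0,0,0,0,46, 0,0,0,0,56, 0,0,0,0,60, 0,0,0,0,60, 0,0,-40,0,60, 0,0,-80,0,60, 0,0,-80,0,60, 0,0,-80,0,60]'; python3 - <<'E'
from h import *
go((476.8,290.9,260,-15.1))
E
```

```text
clock: 5.4
eef_pos: [610.7, 166.0, 175.1]
tool_rot: [-3.141, 0.001, -0.003]
force: [-5.2, -0.4, 14.3]
width: 39.9
clock: 6.07
eef_pos: [612.9, 164.9, 255.6]
tool_rot: [-3.14, -0.005, -0.005]
force: [-0.3, -0.0, -0.7]
width: 60.1
[-136.7, -125.3, -4.4, 14.8] rows>= 5
at [612.9 164.9 255.6] -0.29 w 60.1 F [-0.3 -0.  -0.7] t 6.07 q7 [-0.28  1.68  0.67 -1.93]
```

```bash
python3 -m jog '[-137,-125,-10,15,60, -137,-125,-10,15,60, -137,-125,-10,15,60, -137,-125,-10,15,60, -137,-125,-10,15,60, -137,-125,-10,15,60, -137,-125,-10,15,60, -137,-125,-10,15,60]'; python3 - <<'E'
from h import *
p,d=grab("side","s4"); q,e=grab("top","t4")
a=cv2.resize(p[190:310,180:330],(750,600),interpolation=cv2.INTER_CUBIC);cv2.imwrite("pics/s4z.png",cv2.convertScaleAbs(a,alpha=1.5))
W=cloud("top",e)
print(plate("top",e,(610,166),(6,20)));print(plate("side",d,(610,166),(6,20)))
go((476.8,290.9,193,-15.1))
E
```

```text
clock: 6.73
eef_pos: [475.8, 289.3, 262.4]
tool_rot: [3.14, -0.0, -0.268]
force: [0.5, -0.3, -0.4]
width: 60.2
((array([609.9, 164.6]), array([151.4,  94. ]), 0.2), 11.9, 506)
((array([610.8, 164.6]), array([114.5,  52.7]), -0.8), 10.6, 523)
[-0.2, -2.3, 69.6, -0.3] rows>= 2
at [476.4 288.7 262.6] -15.44 w 59.9 F [-0.2 -1.  -0. ] t 6.83 q7 [-0.63  1.9   0.55 -2.37]
```

View pics/s4z.png

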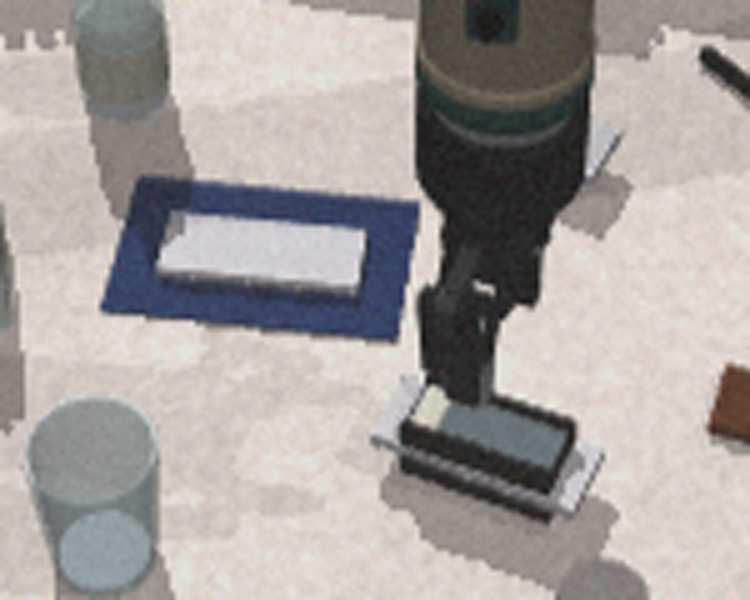

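```bash
python3 -m jog '[0,-2.3,40,0,60, 0,-2.3,60,0,58, 0,-2.3,65,0,58, 0,-2.3,65,0,58, 0,-2.3,65,0,58]'; python3 - <<'E'
from h import *
go((476.8,290.9,197.5,-15.1))
E
```

```text
clock: 7.25
eef_pos: [476.8, 291.7, 198.4]
tool_rot: [3.142, -0.001, -0.268]
force: [-1.2, -0.1, 0.2]
width: 58.0
[0.2, 0.7, 0.9, -0.3] rows>= 1
at [476.8 291.7 198.4] -15.38 w 58.0 F [-1.2 -0.1  0.2] t 7.25 q7 [-0.63  1.92  0.42 -2.36]
```

```bash
python3 -m jog '[0,0.7,0.8,0,45, 0,0.7,0.8,0,32, 0,0.7,0.8,0,26, 0,0.7,0.8,0,26, 0,0.7,0.8,0,26, 0,0.7,0.8,0,26]'; python3 -m jog '[0,0,-20,0,26, 0,0,-60,0,26, 0,0,-90,0,26, 0,0,-90,0,26]'; python3 - <<'E'
from h import *
p,d=grab("side","s5"); q,e=grab("top","t5")
a=cv2.resize(p[190:310,180:330],(750,600),interpolation=cv2.INTER_CUBIC);cv2.imwrite("pics/s5z.png",cv2.convertScaleAbs(a,alpha=1.5))
go((591.3,-179.8,290,-6.4))
E
```

```text
clock: 7.75
eef_pos: [476.5, 291.7, 198.9]
tool_rot: [-3.14, -0.002, -0.267]
force: [0.1, -1.1, 6.8]
width: 35.9
clock: 8.08
eef_pos: [477.7, 292.8, 293.4]
tool_rot: [-3.133, -0.008, -0.267]
force: [0.8, 0.5, -0.1]
width: 36.5
[235.4, 424.8, -0.9, -8.9] rows>= 12
at [476.1 292.  289.1] -15.28 w 36.6 F [-0.3  0.4 -1.2] t 8.18 q7 [-0.64  1.88  0.6  -2.37]
```

View pics/s5z.png

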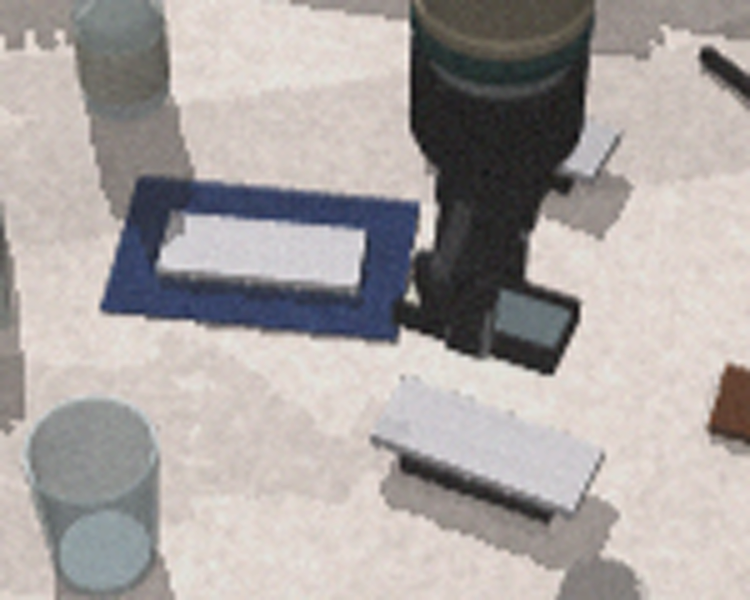

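```bash
python3 -m jog '[235,425,-1,-9,26, 235,425,-1,-9,26, 235,425,-1,-9,26, 235,425,-1,-9,26, 235,425,-1,-9,26, 235,425,-1,-9,26, 235,425,-1,-9,26, 235,425,-1,-9,26, 235,425,-1,-9,26, 235,425,-1,-9,26, 235,425,-1,-9,26, 235,425,-1,-9,26, 235,425,-1,-9,26, 235,425,-1,-9,26, 235,425,-1,-9,26, 235,425,-1,-9,26]'; python3 - <<'E'
from h import *
p,d=grab("side","s6"); q,e=grab("top","t6")
a=cv2.resize(p[70:190,215:335],(600,600),interpolation=cv2.INTER_CUBIC);cv2.imwrite("pics/s6z.png",cv2.convertScaleAbs(a,alpha=1.5))
go((591.3,-179.8,185,-6.4))
E
```

```text
clock: 9.52
eef_pos: [590.1, -178.1, 287.5]
tool_rot: [-3.14, 0.002, -0.107]
force: [0.5, 0.0, -1.1]
width: 36.3
[1.1, 1.5, 103.0, 0.3] rows>= 3
at [ 590.4 -178.2  288. ] -6.12 w 36.0 F [ 0.7 -1.  -0.3] t 9.62 q7 [ 0.29  1.72  0.71 -1.49]
```

View pics/s6z.png

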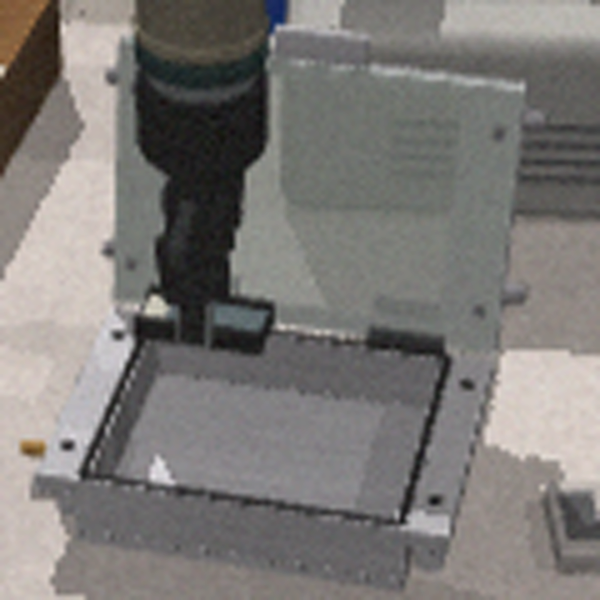

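```bash
python3 -m jog '[1,1.5,40,0.3,26, 1,1.5,80,0.3,26, 1,1.5,98,0.3,26, 1,1.5,102,0.3,26, 1,1.5,103,0.3,26, 1,1.5,103,0.3,26]'; python3 -m jog '[0,0,1,0,26, 0,0,1,0,26]'; python3 - <<'E'
from h import *
go((591.3,-179.8,184,-6.4))
E
```

```text
clock: 10.12
eef_pos: [591.4, -180.7, 185.3]
tool_rot: [-3.141, 0.0, -0.113]
force: [-0.6, 0.6, -0.8]
width: 36.3
clock: 10.28
eef_pos: [591.6, -181.4, 184.9]
tool_rot: [3.142, -0.001, -0.114]
force: [0.2, 0.0, -1.1]
width: 36.2
[-0.5, -1.6, 0.9, -0.1] rows>= 1
at [ 591.6 -181.4  184.9] -6.54 w 36.2 F [ 0.2  0.  -1.1] t 10.28 q7 [ 0.29  1.75  0.52 -1.51]
```

```bash
python3 -m jog '[0,-1,1,0,26, 0,-1,2,0,26, 0,-1,2,0,26]'; python3 -m jog '[0,0,0,0,42, 0,0,0,0,50, 0,0,0,0,52, 0,0,0,0,52, 0,0,-40,0,52, 0,0,-80,0,52, 0,0,-100,0,52, 0,0,-100,0,60]'; python3 - <<'E'
from h import *
go((476.8,290.9,270,-15.1))
E
```

```text
clock: 10.53
eef_pos: [591.7, -180.8, 183.8]
tool_rot: [3.141, -0.001, -0.115]
force: [-2.0, 1.0, 8.0]
width: 36.2
clock: 11.2
eef_pos: [593.3, -181.4, 287.3]
tool_rot: [3.14, -0.009, -0.115]
force: [0.9, -0.5, -0.0]
width: 59.9
[-170.0, -455.8, 17.3, 8.5] rows>= 12
at [ 593.3 -181.4  287.3] -6.6 w 59.9 F [ 0.9 -0.5 -0. ] t 11.2 q7 [ 0.29  1.71  0.7  -1.5 ]
```

```bash
python3 -m jog '[-170,-456,5,8.5,62, -170,-456,5,8.5,62, -170,-456,5,8.5,62, -170,-456,5,8.5,62, -170,-456,5,8.5,62, -170,-456,5,8.5,62, -170,-456,5,8.5,62, -170,-456,5,8.5,62, -170,-456,5,8.5,62, -170,-456,5,8.5,62, -170,-456,5,8.5,62, -170,-456,10,8.5,62, -170,-456,17,8.5,62, -170,-456,17,8.5,62, -170,-456,17,8.5,62, -170,-456,17,8.5,62]'; python3 - <<'E'
from h import *
p,d=grab("side","s7"); q,e=grab("top","t7")
a=cv2.resize(p[70:320,150:350],(640,800)[:2] and (480,600),interpolation=cv2.INTER_CUBIC);cv2.imwrite("pics/s7z.png",cv2.convertScaleAbs(a,alpha=1.5))
go((476.8,290.9,186,-15.1))
E
```

```text
clock: 12.53
eef_pos: [475.3, 289.9, 265.1]
tool_rot: [3.14, -0.0, -0.266]
force: [0.6, -0.1, 0.2]
width: 62.0
[1.0, -1.2, 79.5, -0.2] rows>= 2
at [475.5 290.  265.5] -15.25 w 61.9 F [ 0.4  0.1 -0.4] t 12.63 q7 [-0.64  1.9   0.55 -2.36]
```

View pics/s7z.png

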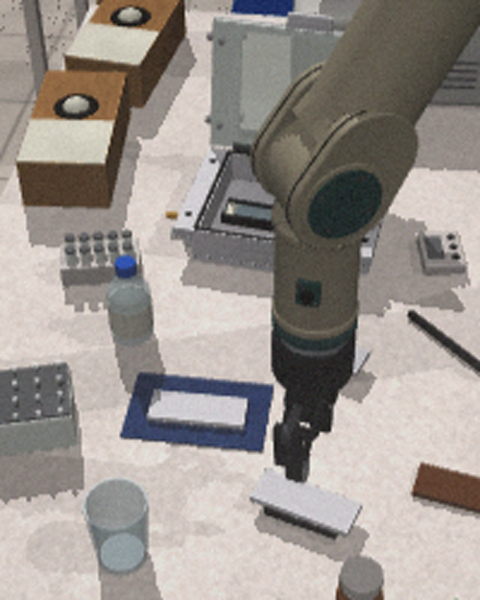

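```bash
python3 -m jog '[1,-1.2,40,0,60, 1,-1.2,70,0,60, 1,-1.2,78,0,58, 1,-1.2,79,0,58, 1,-1.2,79,0,58, 1,-1.2,79,0,45, 1,-1.2,79,0,36, 1,-1.2,79,0,30, 1,-1.2,79,0,30, 1,-1.2,79,0,30, 1,-1.2,79,0,30]'; python3 -m jog '[0,0,-20,0,30, 0,0,-60,0,30, 0,0,-95,0,30, 0,0,-95,0,30, 0,0,-95,0,30]'; python3 - <<'E'
from h import *
p,d=grab("side","s8"); q,e=grab("top","t8")
a=cv2.resize(p[190:310,180:330],(750,600),interpolation=cv2.INTER_CUBIC);cv2.imwrite("pics/s8z.png",cv2.convertScaleAbs(a,alpha=1.5))
print(plate("top",e,(610,166),(8,20)))
go((610.3,166.3,280,-.5))
E
```

```text
clock: 13.55
eef_pos: [476.8, 292.6, 188.5]
tool_rot: [-3.14, -0.002, -0.264]
force: [0.2, -1.5, 6.9]
width: 39.8
clock: 13.97
eef_pos: [476.9, 293.1, 284.5]
tool_rot: [-3.136, -0.004, -0.263]
force: [0.6, -0.2, -1.4]
width: 39.9
((array([616. , 164.5]), array([116.8,  51.8]), -0.6), 12.8, 385)
[162.8, 86.8, 1.5, -14.6] rows>= 5
at [475.7 292.5 281.5] -15.08 w 39.8 F [ 0.1  0.3 -2.3] t 14.07 q7 [-0.65  1.89  0.59 -2.36]
```

View pics/s8z.png

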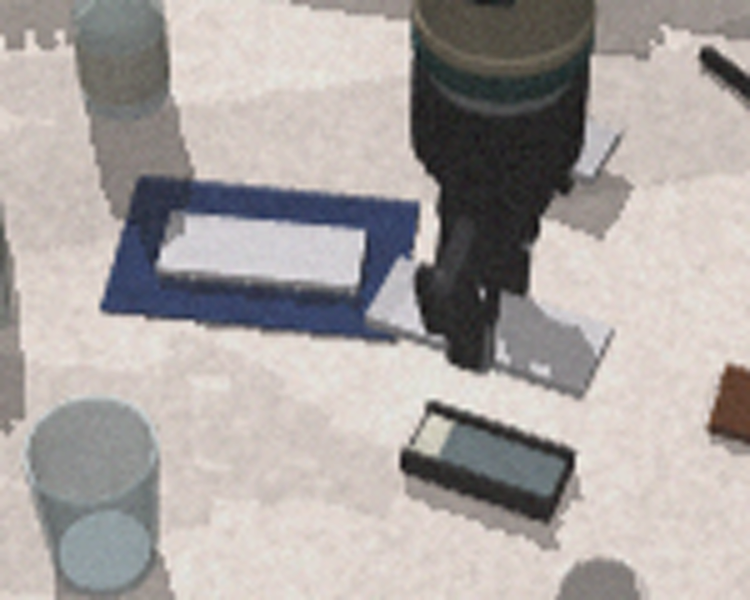

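```bash
python3 -m jog '[163,87,2,-14.8,30, 163,87,2,-14.8,30, 163,87,2,-14.8,30, 163,87,2,-14.8,30, 163,87,2,-14.8,30, 163,87,2,-14.8,30, 163,87,2,-14.8,30, 163,87,2,-14.8,30, 163,87,2,-14.8,30]'; python3 - <<'E'
from h import *
go((610.5,166.1,186,-0.2))
E
```

```text
clock: 14.82
eef_pos: [609.4, 167.9, 278.4]
tool_rot: [-3.141, 0.003, -0.002]
force: [-0.3, 0.6, 0.2]
width: 39.7
[1.1, 1.8, 92.4, 0.1] rows>= 3
at [609.4 167.9 278.4] -0.13 w 39.7 F [-0.3  0.6  0.2] t 14.82 q7 [-0.29  1.68  0.72 -1.92]
```

```bash
python3 -m jog '[1,1.8,41,0,30, 1,1.8,75,0,30, 1,1.8,88,0,30, 1,1.8,90,0,30, 1,1.8,90,0,30, 1,1.8,90,0,30, 1,1.8,90,0,30]'; python3 - <<'E'
from h import *
p,d=grab("side","s9")
a=cv2.resize(p[170:290,160:310],(750,600),interpolation=cv2.INTER_CUBIC);cv2.imwrite("pics/s9z.png",cv2.convertScaleAbs(a,alpha=1.5))
go((610.5,166.1,185,-0.2))
E
```

```text
clock: 15.4
eef_pos: [612.7, 164.9, 191.4]
tool_rot: [-3.14, -0.003, -0.005]
force: [-0.2, -0.6, -0.7]
width: 39.7
[-2.1, -1.3, 6.3, -0.1] rows>= 1
at [612.6 164.8 191.3] -0.27 w 39.8 F [-0.1 -0.1 -1. ] t 15.45 q7 [-0.29  1.7   0.55 -1.92]
```

View pics/s9z.png

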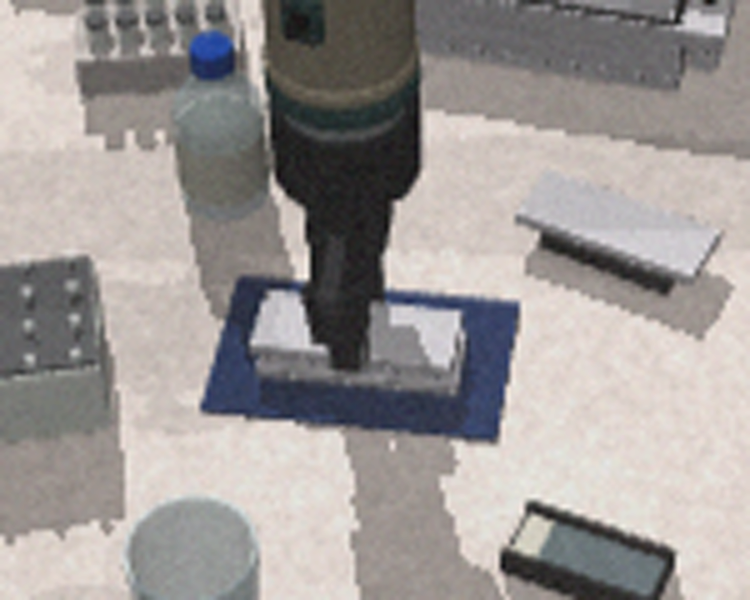

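```bash
python3 -m jog '[-2,-1.3,4,0,30, -2,-1.3,5,0,30, -2,-1.3,5,0,30]'; python3 -c "
from h import *
go((610.5,166.1,184,-0.2))"
```

```text
clock: 15.7
eef_pos: [609.5, 165.9, 184.5]
tool_rot: [-3.141, 0.0, -0.005]
force: [-0.4, 1.1, 0.8]
width: 39.8
[1.0, -0.2, 0.5, -0.1] rows>= 1
at [609.5 165.9 184.5] -0.27 w 39.8 F [-0.4  1.1  0.8] t 15.7 q7 [-0.29  1.71  0.54 -1.92]
```

```bash
python3 -m jog '[1,0,1,0,30, 1,0,2,0,30, 1,0,2,0,30]'; python3 -m jog '[0,0,0,0,44, 0,0,0,0,56, 0,0,0,0,60, 0,0,0,0,60, 0,0,-40,0,60, 0,0,-80,0,60, 0,0,-80,0,60, 0,0,-80,0,60]';python3 -c "
from h import *
go((476.8,290.9,250,-15.1))"
```

```text
clock: 15.95
eef_pos: [609.9, 166.0, 184.4]
tool_rot: [-3.142, 0.002, -0.005]
force: [-6.8, -0.5, 16.7]
width: 39.8
clock: 16.62
eef_pos: [612.0, 165.9, 264.7]
tool_rot: [-3.14, -0.005, -0.005]
force: [0.2, -0.0, -1.6]
width: 60.0
[-135.9, -124.3, 14.7, 14.8] rows>= 5
at [612.  165.9 264.7] -0.3 w 60.0 F [ 0.2 -0.  -1.6] t 16.62 q7 [-0.29  1.68  0.68 -1.92]
```

```bash
python3 -m jog '[-136,-124,5,15,58, -136,-124,5,15,58, -136,-124,5,15,58, -136,-124,5,15,58, -136,-124,15,15,58, -136,-124,15,15,58, -136,-124,15,15,58, -136,-124,15,15,58, -136,-124,15,15,58]'; python3 - <<'E'
from h import *
p,d=grab("side","s10"); q,e=grab("top","t10")
a=cv2.resize(p[190:310,180:330],(750,600),interpolation=cv2.INTER_CUBIC);cv2.imwrite("pics/s10z.png",cv2.convertScaleAbs(a,alpha=1.5))
go((476.8,290.9,176,-15.1))
E
```

```text
clock: 17.37
eef_pos: [476.7, 288.8, 247.1]
tool_rot: [3.141, -0.001, -0.27]
force: [-0.8, -1.3, -0.5]
width: 57.5
[-0.4, -1.9, 71.3, -0.3] rows>= 2
at [476.6 288.9 247.3] -15.45 w 57.5 F [-0.2 -0.5 -0.2] t 17.47 q7 [-0.64  1.91  0.51 -2.36]
```

View pics/s10z.png

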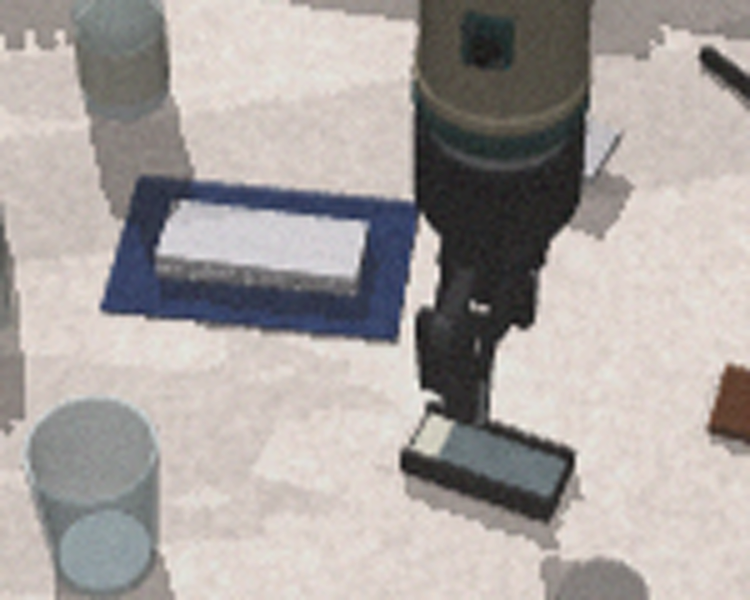

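```bash
python3 -m jog '[-0.4,-2,40,0,58, -0.4,-2,62,0,58, -0.4,-2,70,0,58, -0.4,-2,71,0,58, -0.4,-2,71,0,58, -0.4,-2,71,0,45, -0.4,-2,71,0,36, -0.4,-2,71,0,26, -0.4,-2,71,0,26, -0.4,-2,71,0,26, -0.4,-2,71,0,26]'; python3 -m jog '[0,0,-20,0,26, 0,0,-60,0,26, 0,0,-100,0,26, 0,0,-115,0,26, 0,0,-115,0,26]'; python3 - <<'E'
from h import *
p,d=grab("side","s11"); q,e=grab("top","t11")
a=cv2.resize(p[190:310,180:330],(750,600),interpolation=cv2.INTER_CUBIC);cv2.imwrite("pics/s11z.png",cv2.convertScaleAbs(a,alpha=1.5))
go((506.4,-130,290,-6.4))
E
```

```text
clock: 18.38
eef_pos: [476.3, 292.5, 178.1]
tool_rot: [-3.14, -0.002, -0.267]
force: [-0.8, -1.3, 6.2]
width: 36.6
clock: 18.8
eef_pos: [477.0, 293.2, 296.4]
tool_rot: [-3.134, -0.006, -0.267]
force: [-0.2, 1.3, -1.4]
width: 36.3
[141.1, 399.4, 2.3, -8.9] rows>= 11
at [475.5 292.4 292.3] -15.27 w 36.3 F [-0.2  0.1 -1.8] t 18.9 q7 [-0.65  1.88  0.61 -2.36]
```

View pics/s11z.png

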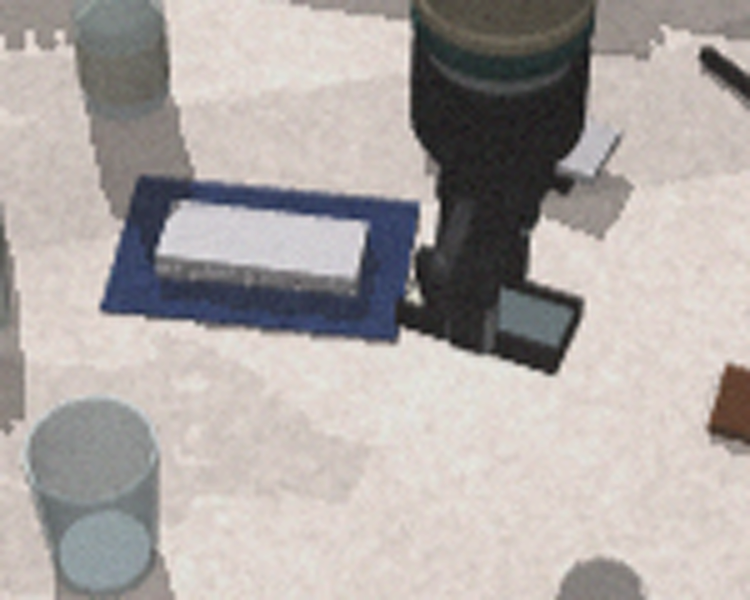

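```bash
python3 -m jog '[141,399,2,-9,26, 141,399,2,-9,26, 141,399,2,-9,26, 141,399,2,-9,26, 141,399,2,-9,26, 141,399,2,-9,26, 141,399,2,-9,26, 141,399,2,-9,26, 141,399,2,-9,26, 141,399,2,-9,26, 141,399,2,-9,26, 141,399,2,-9,26, 141,399,2,-9,26, 141,399,2,-9,26, 141,399,2,-9,26]'; python3 - <<'E'
from h import *
p,d=grab("side","s12"); q,e=grab("top","t12")
a=cv2.resize(p[70:190,215:335],(600,600),interpolation=cv2.INTER_CUBIC);cv2.imwrite("pics/s12z.png",cv2.convertScaleAbs(a,alpha=1.5))
go((506.4,-130,188,-6.4))
E
```

```text
clock: 20.15
eef_pos: [506.3, -127.7, 288.8]
tool_rot: [-3.14, 0.001, -0.106]
force: [0.5, 0.5, -0.7]
width: 36.2
[0.2, 2.0, 101.1, 0.3] rows>= 3
at [ 506.4 -128.   289.1] -6.12 w 35.9 F [-0.6 -0.2 -1. ] t 20.25 q7 [ 0.23  1.98  0.55 -1.55]
```

View pics/s12z.png

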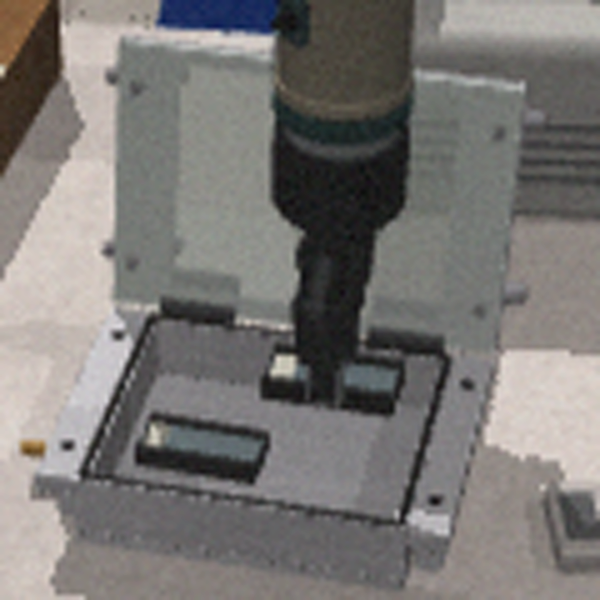

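```bash
python3 - <<'E'
from h import *
d=np.load("pics/side12.npy") if 0 else np.load("pics/s12.npy")
print(plate("side",d,(591,-180),(17,35),70))
print((proj("side",[(591.3,-179.8,23),(506.4,-130,23)])-[214.6,69.6])*5)
e=np.load("pics/t12.npy");print(plate("top",e,(591,-180),(17,35),70))
c=(np.array([203,440])/5)+[214.6,69.6]; print(ray("side",[c],23))
E
```

```text
((array([ 589.3, -179.4]), array([79.1, 47.1]), -5.9), 20.3, 189)
[[199.6645457  438.41035421]
 [324.1650047  497.77353108]]
((array([ 640.8, -213. ]), array([36.3,  1.9]), 83.4), 25.0, 15)
[[ 588.96198832 -178.42928382   23.        ]]
```

Carrier2 sits where it was put. Lowering carrier1.

```bash
python3 -m jog '[0.2,2,40,0.3,26, 0.2,2,80,0.3,26, 0.2,2,97,0.3,26, 0.2,2,100,0.3,26, 0.2,2,100,0.3,26, 0.2,2,100,0.3,26]'; python3 -c "
from h import *
go((506.4,-130,187,-6.4))"
```

```text
clock: 20.75
eef_pos: [507.0, -131.3, 190.2]
tool_rot: [3.142, -0.001, -0.114]
force: [1.0, 0.1, -0.1]
width: 36.3
[-0.7, -1.2, 3.2, -0.1] rows>= 1
at [ 507.  -131.3  190.2] -6.53 w 36.3 F [ 1.   0.1 -0.1] t 20.75 q7 [ 0.22  2.02  0.33 -1.57]
```

```bash
python3 -m jog '[-0.5,-1,2,0,26, -0.5,-1,4,0,26, -0.5,-1,4,0,26]'; python3 -c "
from h import *
go((506.4,-130,187,-6.4))"
```

```text
clock: 21.0
eef_pos: [506.3, -130.6, 186.1]
tool_rot: [3.142, -0.002, -0.115]
force: [0.0, 0.6, -2.1]
width: 35.9
[0.0, -0.6, -0.9, -0.2] rows>= 1
at [ 506.3 -130.6  186.1] -6.57 w 35.9 F [ 0.   0.6 -2.1] t 21.0 q7 [ 0.22  2.02  0.32 -1.57]
```

```bash
python3 -m jog '[0,0,1.5,0,26, 0,0,1.5,0,26]'; python3 -m jog '[0,0,0,0,42, 0,0,0,0,50, 0,0,0,0,52, 0,0,0,0,52, 0,0,-40,0,52, 0,0,-80,0,52, 0,0,-100,0,52, 0,0,-100,0,60]'; python3 - <<'E'
from h import *
p,d=grab("side","s13"); q,e=grab("top","t13")
for n,x in(("top",e),("side",d)): print(plate(n,x,(481,66),(15,38)))
cv2.imwrite("pics/t13z.png",cv2.convertScaleAbs(cv2.resize(q[120:260,120:400],(800,400)),alpha=1.4))
go((481,66,270,-20.2))
E
```

```text
clock: 21.17
eef_pos: [506.3, -130.6, 186.0]
tool_rot: [3.141, -0.002, -0.115]
force: [-3.3, 1.2, 15.3]
width: 36.2
clock: 21.83
eef_pos: [507.6, -131.1, 287.8]
tool_rot: [3.141, -0.008, -0.115]
force: [0.2, 0.5, 0.1]
width: 60.0
((array([482.,  67.]), array([109.7,  41.9]), -20.2), 24.8, 398)
((array([477.7,  64.6]), array([108.8,  50.8]), -21.2), 22.5, 473)
[-47.5, -192.6, 14.4, 13.6] rows>= 5
at [ 506.1 -130.8  284.4] -6.59 w 60.0 F [-0.1 -0.6 -0. ] t 21.93 q7 [ 0.24  1.98  0.54 -1.55]
```

View pics/t13z.png

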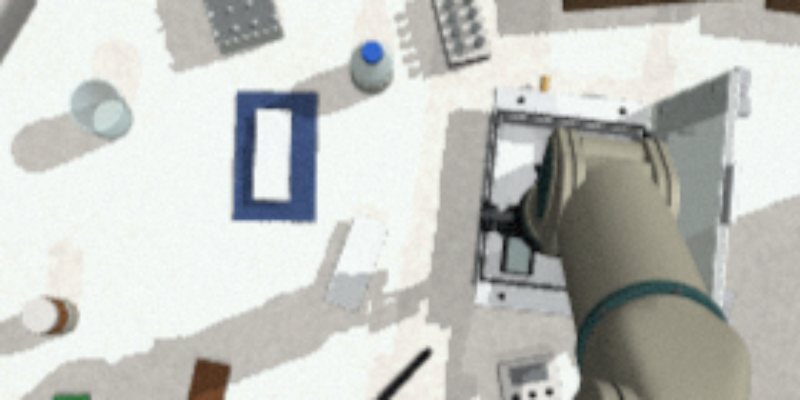

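```bash
python3 -m jog '[-47.5,-193,-5,13.6,62, -47.5,-193,-5,13.6,62, -47.5,-193,0,13.6,62, -47.5,-193,5,13.6,62, -47.5,-193,14,13.6,62, -47.5,-193,14,13.6,62, -47.5,-193,14,13.6,62, -47.5,-193,14,13.6,62, -47.5,-193,14,13.6,62]'; python3 - <<'E'
from h import *
p,d=grab("side","s14"); q,e=grab("top","t14")
a=cv2.resize(p[150:270,200:350],(750,600),interpolation=cv2.INTER_CUBIC);cv2.imwrite("pics/s14z.png",cv2.convertScaleAbs(a,alpha=1.5))
for n,im in(("top",q),("side",p)):
    h=cv2.cvtColor(im,cv2.COLOR_BGR2HSV); m=cv2.inRange(h,(100,70,15),(130,255,255))
    P=proj(n,[(610,167,3)])[0]; M=np.zeros_like(m); u,v=int(P[0]),int(P[1]); M[v-35:v+35,u-45:u+45]=m[v-35:v+35,u-45:u+45]
    cs,_=cv2.findContours(M,cv2.RETR_CCOMP,cv2.CHAIN_APPROX_NONE); cs=sorted(cs,key=cv2.contourArea)[::-1]
    print(n,'mat',rect(ray(n,cs[0].reshape(-1,2),3)[:,:2]),'hole',rect(ray(n,cs[1].reshape(-1,2),11)[:,:2]) if len(cs)>1 else None)
    s=cv2.inRange(h,(0,0,70),(180,60,255))&cv2.inRange(M*0,0,0); S=np.zeros_like(m); S[v-16:v+16,u-30:u+30]=s[v-16:v+16,u-30:u+30]
go((480.5,66,190,-20.2))
E
```

```text
clock: 22.68
eef_pos: [480.9, 64.9, 269.3]
tool_rot: [3.14, 0.0, -0.355]
force: [-0.2, 0.5, 0.4]
width: 62.0
top mat (array([611.3, 167.8]), array([155.9,  95.3]), -1.8) hole (array([731. ,  48.2]), array([21. ,  7.1]), -89.9)
side mat (array([608.7, 165.7]), array([158.3,  97.4]), -0.9) hole (array([608.7, 168.8]), array([122.2,  75. ]), -6.8)
[-1.0, -0.9, 79.7, -0.2] rows>= 2
at [481.1  64.8 269.7] -20.36 w 62.0 F [ 0.7  0.1 -0.1] t 22.78 q7 [-0.23  2.09  0.44 -2.05]
```

View pics/s14z.png

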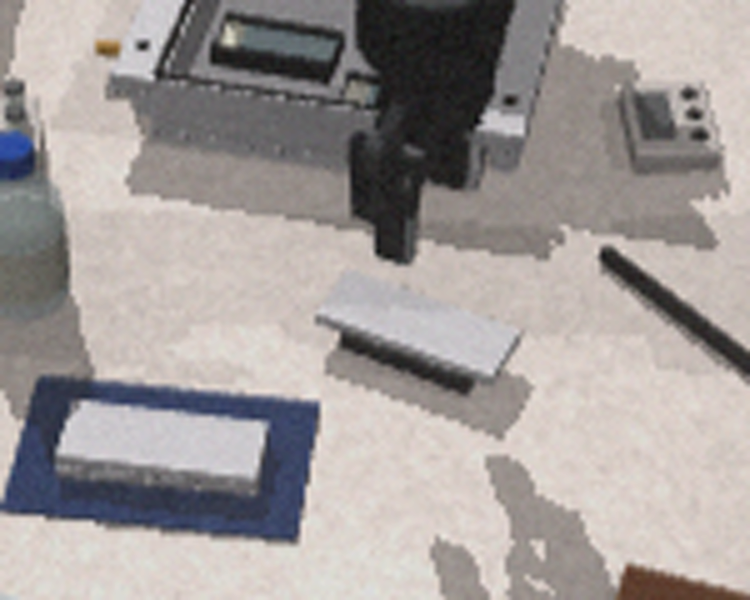

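```bash
python3 -m jog '[-0.7,-1,40,0,60, -0.7,-1,70,0,60, -0.7,-1,80,0,58, -0.7,-1,82,0,58, -0.7,-1,82,0,58]'; python3 -c "
from h import *
go((480.5,66,187,-20.2))"
```

```text
clock: 23.2
eef_pos: [480.7, 66.9, 187.8]
tool_rot: [3.141, 0.001, -0.354]
force: [0.7, -0.5, 0.4]
width: 57.7
[0.2, 0.9, 0.8, -0.1] rows>= 1
at [480.7  66.9 187.8] -20.26 w 57.7 F [ 0.7 -0.5  0.4] t 23.2 q7 [-0.21  2.12  0.25 -2.05]
```

```bash
python3 -m jog '[0,0.7,0.5,0,45, 0,0.7,0.5,0,36, 0,0.7,0.5,0,30, 0,0.7,0.5,0,30, 0,0.7,0.5,0,30, 0,0.7,0.5,0,30]'; python3 -m jog '[0,0,-20,0,30, 0,0,-60,0,30, 0,0,-90,0,30, 0,0,-90,0,30, 0,0,-90,0,30]'; python3 - <<'E'
from h import *
p,d=grab("side","s15"); q,e=grab("top","t15")
a=cv2.resize(p[150:270,200:350],(750,600),interpolation=cv2.INTER_CUBIC);cv2.imwrite("pics/s15z.png",cv2.convertScaleAbs(a,alpha=1.5))
go((610.2,166.1,280,-.3))
E
```

```text
clock: 23.7
eef_pos: [480.9, 66.7, 188.9]
tool_rot: [-3.141, -0.002, -0.353]
force: [-1.0, -1.1, 7.3]
width: 39.4
clock: 24.12
eef_pos: [481.1, 67.2, 279.7]
tool_rot: [-3.139, -0.005, -0.352]
force: [-0.2, -0.5, -0.8]
width: 39.7
[88.1, -137.8, -2.6, -19.9] rows>= 4
at [480.   67.1 277.4] -20.17 w 39.6 F [-0.3 -0.4 -1.3] t 24.22 q7 [-0.23  2.09  0.45 -2.05]
```

View pics/s15z.png

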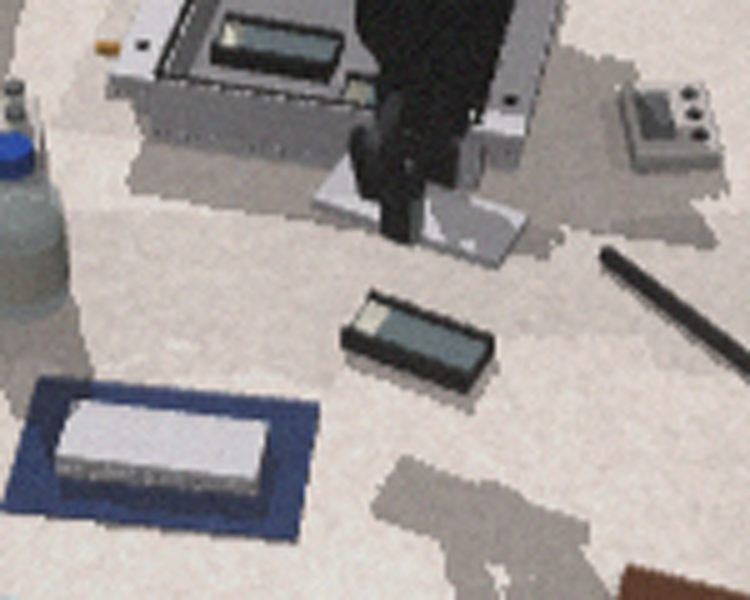

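```bash
python3 -m jog '[88,-138,-10,-20,30, 88,-138,-10,-20,30, 88,-138,-10,-20,30, 88,-138,-10,-20,30, 88,-138,-10,-20,30, 88,-138,-5,-20,30, 88,-138,-5,-20,30, 88,-138,-5,-20,30, 88,-138,-5,-20,30]'; python3 -c "
from h import *
go((610.2,166.1,197,-.3))"
```

```text
clock: 24.97
eef_pos: [609.6, 165.0, 281.5]
tool_rot: [3.14, 0.002, -0.004]
force: [-0.2, 0.4, -1.1]
width: 39.7
[0.6, -1.1, 84.5, 0.0] rows>= 3
at [609.6 165.  281.5] -0.25 w 39.7 F [-0.2  0.4 -1.1] t 24.97 q7 [-0.29  1.68  0.72 -1.91]
```

```bash
python3 -m jog '[0,-1,40,0,30, 0,-1,70,0,30, 0,-1,82,0,30, 0,-1,84,0,30, 0,-1,84,0,30, 0,-1,84,0,30]'; python3 -c "
from h import *
go((610.2,166.1,193,-.3))"
```

```text
clock: 25.47
eef_pos: [611.3, 167.2, 199.8]
tool_rot: [-3.141, -0.002, -0.004]
force: [1.2, 0.3, -0.2]
width: 40.0
[-1.1, 1.1, 6.8, 0.1] rows>= 1
at [611.3 167.2 199.8] -0.2 w 40.0 F [ 1.2  0.3 -0.2] t 25.47 q7 [-0.3   1.7   0.57 -1.92]
```

```bash
python3 -m jog '[-1,1,4,0,30, -1,1,6,0,30, -1,1,6,0,30]'; python3 -m jog '[0,0,1,0,30, 0,0,1,0,30]';python3 -c "
from h import *
go((610.2,166.1,193,-.3))"
```

```text
clock: 25.72
eef_pos: [609.9, 166.1, 193.1]
tool_rot: [-3.141, -0.001, -0.003]
force: [0.4, 0.3, -0.2]
width: 40.2
clock: 25.88
eef_pos: [609.9, 166.1, 193.0]
tool_rot: [-3.141, -0.001, -0.003]
force: [-2.8, -1.9, 8.0]
width: 39.8
[0.3, 0.0, 0.0, 0.1] rows>= 1
at [609.9 166.1 193. ] -0.19 w 39.8 F [-2.8 -1.9  8. ] t 25.88 q7 [-0.3   1.71  0.56 -1.92]
```

```bash
python3 -m jog '[0,0,0,0,44, 0,0,0,0,56, 0,0,0,0,60, 0,0,0,0,60, 0,0,-40,0,60, 0,0,-70,0,60, 0,0,-70,0,60, 0,0,-70,0,60]';python3 -c "
from h import *
go((480.5,66,255,-20.2))"
```

```text
clock: 26.55
eef_pos: [610.4, 166.5, 263.2]
tool_rot: [-3.14, -0.004, -0.003]
force: [-0.3, 0.9, -0.4]
width: 60.1
[-129.6, 100.9, 8.2, 20.0] rows>= 4
at [610.4 166.5 263.2] -0.19 w 60.1 F [-0.3  0.9 -0.4] t 26.55 q7 [-0.29  1.69  0.68 -1.91]
```

```bash
python3 -m jog '[-130,101,5,20,58, -130,101,5,20,58, -130,101,5,20,58, -130,101,5,20,58, -130,101,8,20,58, -130,101,8,20,58, -130,101,8,20,58, -130,101,8,20,58]'; python3 - <<'E'
from h import *
p,d=grab("side","s16"); q,e=grab("top","t16")
a=cv2.resize(p[150:270,200:350],(750,600),interpolation=cv2.INTER_CUBIC);cv2.imwrite("pics/s16z.png",cv2.convertScaleAbs(a,alpha=1.5))
print(plate("side",d,(480,66),(8,25)),plate("side",d,(610,166),(17,40)),plate("top",e,(610,166),(17,40)))
go((480.5,66,177,-20.2))
E
```

```text
clock: 27.22
eef_pos: [480.5, 66.5, 253.1]
tool_rot: [-3.14, -0.001, -0.351]
force: [1.1, 0.1, 0.2]
width: 57.8
((array([477.3,  67.1]), array([81.6, 41.5]), -22.4), 12.4, 298) ((array([607.8, 167.8]), array([110.4,  50.3]), -1.0), 26.4, 571) ((array([612.2, 168. ]), array([111.5,  41.8]), 0.2), 28.7, 405)
[0.4, 0.4, 76.2, 0.1] rows>= 2
at [480.3  66.5 253.2] -20.11 w 58.1 F [ 0.5 -1.3 -1. ] t 27.32 q7 [-0.22  2.1   0.39 -2.06]
```

View pics/s16z.png

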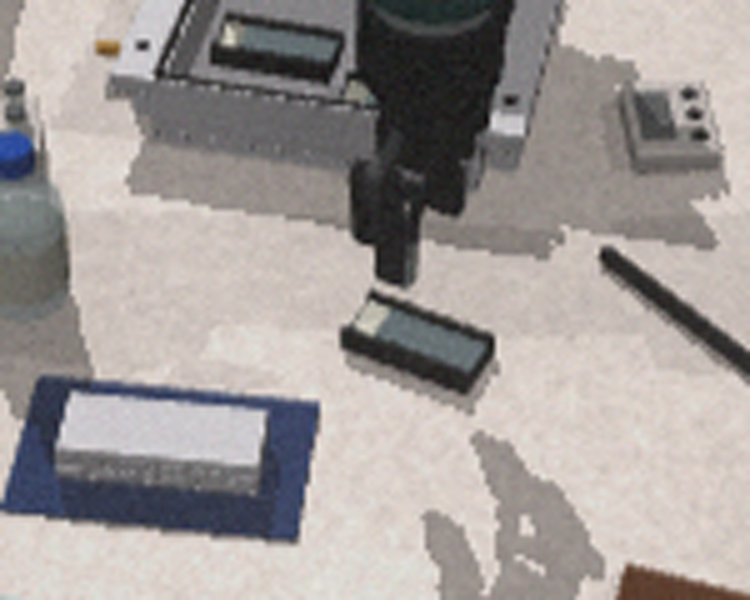

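Pile of three is neat; now carrier4.

```bash
python3 -m jog '[0,0,40,0,58, 0,0,66,0,58, 0,0,74,0,58, 0,0,75,0,58, 0,0,75,0,58, 0,0,75,0,45, 0,0,75,0,36, 0,0,75,0,26, 0,0,75,0,26, 0,0,75,0,26, 0,0,75,0,26]'; python3 -m jog '[0,0,-20,0,26, 0,0,-60,0,26, 0,0,-100,0,26, 0,0,-115,0,26, 0,0,-115,0,26]'; python3 - <<'E'
from h import *
p,d=grab("side","s17"); q,e=grab("top","t17")
a=cv2.resize(p[150:270,200:350],(750,600),interpolation=cv2.INTER_CUBIC);cv2.imwrite("pics/s17z.png",cv2.convertScaleAbs(a,alpha=1.5))
go((497.4,-209.5,295,-6.4))
E
```

```text
clock: 28.23
eef_pos: [479.4, 65.6, 178.4]
tool_rot: [-3.141, -0.0, -0.352]
force: [0.5, -0.5, -0.2]
width: 36.3
clock: 28.65
eef_pos: [480.5, 65.6, 296.9]
tool_rot: [-3.138, -0.007, -0.352]
force: [0.4, -0.8, -1.5]
width: 35.9
[112.0, 252.1, -1.3, -13.8] rows>= 7
at [479.2  65.8 293.7] -20.16 w 36.4 F [-1.  -0.  -0.8] t 28.75 q7 [-0.39  2.08  0.51 -1.78]
```

View pics/s17z.png

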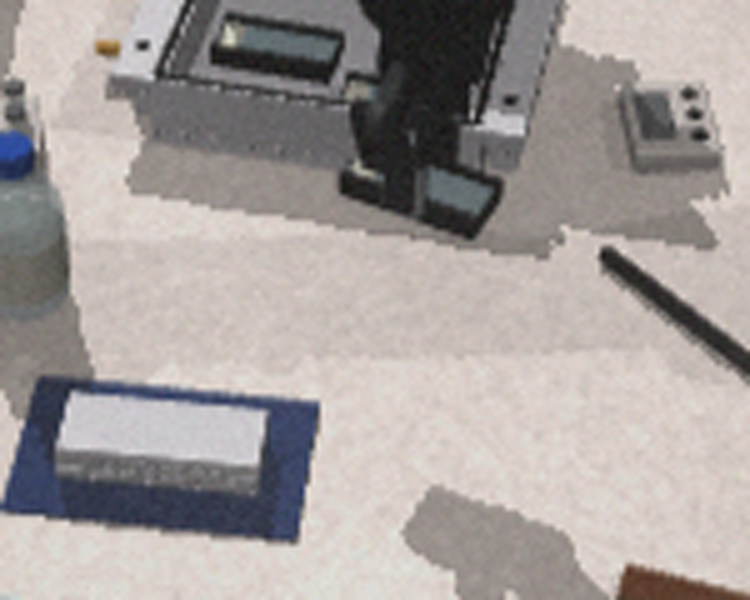

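```bash
python3 -m jog '[112,252,-1,-14,26, 112,252,-1,-14,26, 112,252,-1,-14,26, 112,252,-1,-14,26, 112,252,-1,-14,26, 112,252,-1,-14,26, 112,252,-1,-14,26, 112,252,-1,-14,26, 112,252,-1,-14,26, 112,252,-1,-14,26, 112,252,-1,-14,26]'; python3 - <<'E'
from h import *
p,d=grab("side","s18"); q,e=grab("top","t18")
a=cv2.resize(p[70:190,215:335],(600,600),interpolation=cv2.INTER_CUBIC);cv2.imwrite("pics/s18z.png",cv2.convertScaleAbs(a,alpha=1.5))
go((497.4,-209.5,190,-6.4))
E
```

```text
clock: 29.67
eef_pos: [497.3, -207.7, 293.2]
tool_rot: [-3.14, 0.002, -0.106]
force: [1.3, 0.0, -1.4]
width: 36.5
[0.0, 1.7, 103.8, 0.4] rows>= 3
at [ 497.5 -207.8  293.8] -6.03 w 35.9 F [-0.3 -0.7 -1. ] t 29.77 q7 [ 0.23  1.93  0.59 -1.16]
```

View pics/s18z.png

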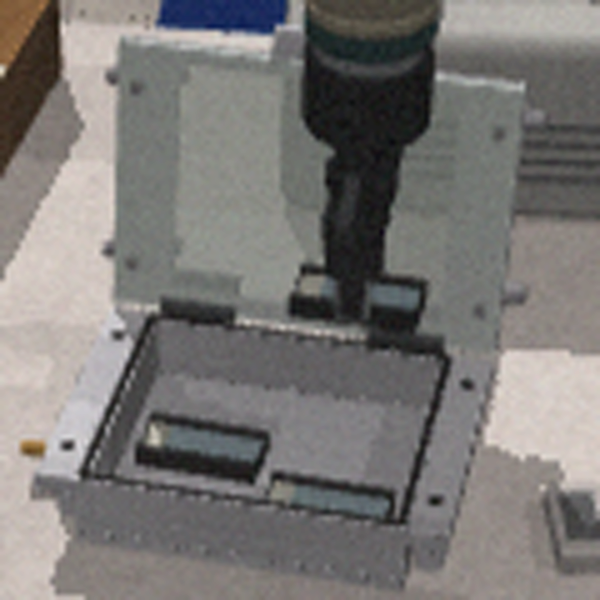

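```bash
python3 -m jog '[0.5,-3.3,40,0.4,26, 0.5,-3.3,80,0.4,26, 0.5,-3.3,97,0.4,26, 0.5,-3.3,101,0.4,26, 0.5,-3.3,101,0.4,26, 0.5,-3.3,101,0.4,26]'; python3 -c "
from h import *
go((498,-204.5,187,-6.4))"
```

```text
clock: 30.27
eef_pos: [498.9, -206.1, 194.1]
tool_rot: [3.141, -0.001, -0.114]
force: [0.5, -0.1, -0.4]
width: 36.3
[-1.0, -1.5, 7.1, -0.1] rows>= 1
at [ 498.9 -206.1  194.1] -6.53 w 36.3 F [ 0.5 -0.1 -0.4] t 30.27 q7 [ 0.27  1.97  0.37 -1.13]
```

```bash
python3 -m jog '[-1,-1,4,0,26, -1,-1,7,0,26, -1,-1,7,0,26]'; python3 -m jog '[0,0,1,0,26, 0,0,1,0,26]'; python3 -c "
from h import *
go((498,-204.5,186,-6.4))"
```

```text
clock: 30.52
eef_pos: [497.6, -205.1, 186.9]
tool_rot: [3.141, -0.001, -0.115]
force: [-1.0, 0.4, -1.1]
width: 36.2
clock: 30.68
eef_pos: [497.6, -205.2, 186.4]
tool_rot: [-3.142, -0.001, -0.115]
force: [-0.2, 1.0, 7.2]
width: 36.3
[0.3, -0.8, 0.4, -0.2] rows>= 1
at [ 497.6 -205.2  186.4] -6.58 w 36.3 F [-0.2  1.   7.2] t 30.68 q7 [ 0.27  1.98  0.36 -1.13]
```

```bash
python3 -m jog '[0,0,0,0,42, 0,0,0,0,50, 0,0,0,0,52, 0,0,0,0,52, 0,0,-40,0,52, 0,0,-80,0,52, 0,0,-120,0,52, 0,0,-160,0,40, 0,0,-200,0,20, 0,0,-240,0,0, 0,0,-275,0,0, 0,0,-275,0,0, 0,0,-275,0,0]'; python3 - <<'E'
from h import *
p,d=grab("side","s19"); q,e=grab("top","t19")
a=cv2.resize(p[70:190,215:335],(600,600),interpolation=cv2.INTER_CUBIC);cv2.imwrite("pics/s19z.png",cv2.convertScaleAbs(a,alpha=1.5))
go((525.9,-358.6,460,-6.4))
E
```

```text
clock: 31.77
eef_pos: [497.6, -205.7, 462.5]
tool_rot: [3.141, -0.005, -0.115]
force: [-0.0, 0.2, -0.5]
width: -0.0
[46.5, 149.1, -0.5, -0.2] rows>= 4
at [ 496.9 -205.1  459.5] -6.6 w -0.1 F [-0.6  0.1 -0.6] t 31.87 q7 [ 0.17  1.76  0.98 -1.22]
```

View pics/s19z.png

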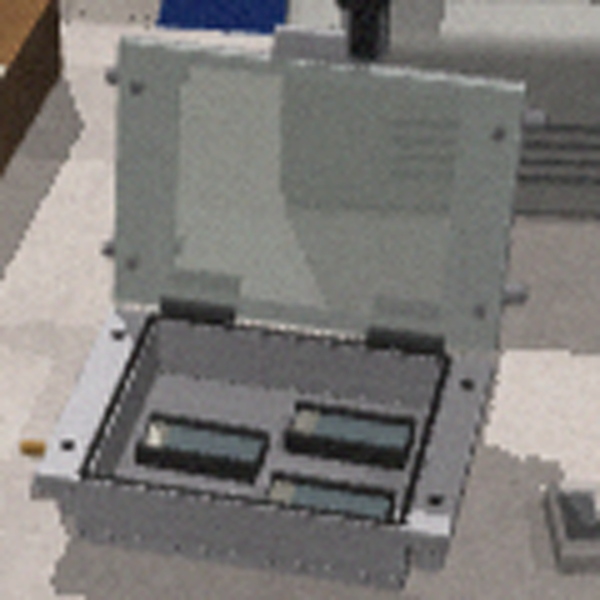

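```bash
python3 -m jog '[47,149,-5,0,0, 47,149,-5,0,0, 47,149,-5,0,0, 47,149,-5,0,0, 47,149,-5,0,0, 47,149,30,0,0, 47,149,70,0,0, 47,149,83,0,0, 47,149,83,0,0, 47,149,83,0,0]'; python3 - <<'E'
from h import *
p,d=grab("side","s20"); q,e=grab("top","t20")
a=cv2.resize(p[40:180,205:345],(600,600),interpolation=cv2.INTER_CUBIC)
b=cv2.resize(q[120:260,270:410],(600,600),interpolation=cv2.INTER_CUBIC)[:, :]
cv2.imwrite("pics/s20z.png",cv2.convertScaleAbs(cv2.resize(np.hstack([a,b]),(800,400)),alpha=1.4))
go((546.6-.1118*140,-174.8-.9937*140,373,-6.4))
E
```

```text
clock: 32.7
eef_pos: [526.6, -358.3, 375.3]
tool_rot: [-3.14, 0.004, -0.115]
force: [0.1, -0.9, 1.1]
width: 0.1
[-1.6, -45.1, 5.1, -0.2] rows>= 2
at [ 527.3 -358.9  378.1] -6.59 w -0.0 F [-0.8  0.7  0.4] t 32.8 q7 [ 0.41  1.59  0.92 -0.98]
```

View pics/s20z.png

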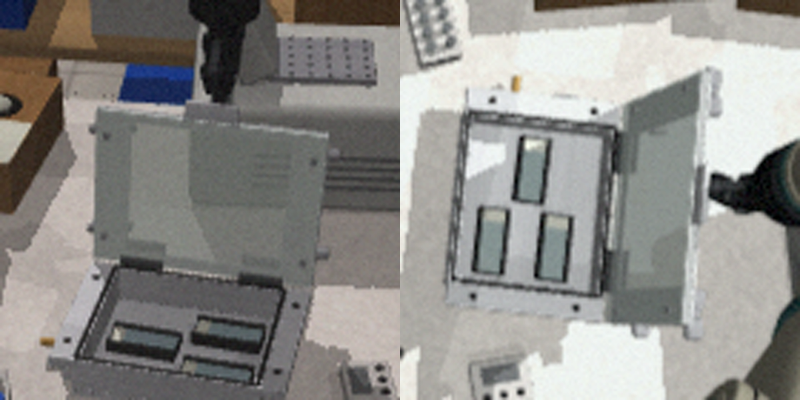

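```bash
python3 -m jog '[-1,-15,2,0,0, -1,-30,2,0,0, -1,-42,2,0,0, -1,-54,2,0,0, -1,-66,1,0,0, -1,-78,0,0,0, -1,-90,-1,0,0, -1,-102,-2,0,0, -1,-115,-3,0,0, -1,-130,-3,0,0, -1,-130,-3,0,0]'; python3 - <<'E'
from h import *
p,d=grab("side","s21"); q,e=grab("top","t21")
a=cv2.resize(p[40:180,205:345],(600,600),interpolation=cv2.INTER_CUBIC)
b=cv2.resize(q[120:260,270:410],(600,600),interpolation=cv2.INTER_CUBIC)[:, :]
cv2.imwrite("pics/s21z.png",cv2.convertScaleAbs(cv2.resize(np.hstack([a,b]),(800,400)),alpha=1.4))
def B(y,z): return (546.6+.1118*y,-174.8+.9937*y,z+173,-6.4)
go(B(-55,208),B(2,176),B(43,125),B(61,65))
E
```

```text
clock: 33.72
eef_pos: [541.8, -224.8, 380.1]
tool_rot: [-3.138, 0.001, -0.11]
force: [0.5, 1.1, -0.2]
width: 0.0
[-0.7, 1.9, -0.9, -0.0] rows>= 1
[-0.7, -55.1, 31.1, -0.0] rows>= 2
[-0.7, -96.1, 82.1, -0.0] rows>= 4
[-0.7, -114.1, 142.1, -0.0] rows>= 5
at [ 541.3 -227.7  380.1] -6.44 w 0.3 F [ 0.2 -0.9  0.6] t 33.82 q7 [ 0.2   1.73  0.86 -1.17]
```

View pics/s21z.png

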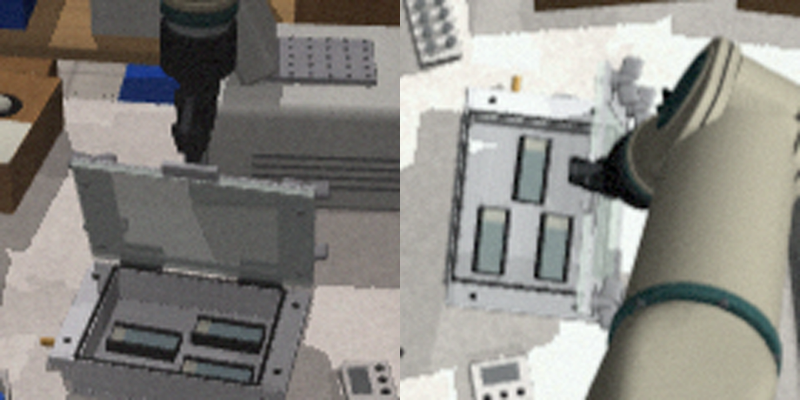

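```bash
python3 -m jog '[-1,-14,4,0,0, -1,-28,11,0,0, -1,-42,20,0,0, -1,-55,31,0,0, -1,-66,42,0,0, -1,-76,54,0,0, -1,-86,67,0,0, -1,-96,82,0,0, -1,-102,96,0,0, -1,-107,109,0,0, -1,-110,120,0,0, -1,-113,131,0,0, -1,-114,138,0,0, -1,-114,138,0,0, -1,-114,138,0,0]'; python3 - <<'E'
from h import *
p,d=grab("side","s22"); q,e=grab("top","t22")
a=cv2.resize(p[40:180,205:345],(600,600),interpolation=cv2.INTER_CUBIC)
b=cv2.resize(q[120:260,270:410],(600,600),interpolation=cv2.INTER_CUBIC)[:, :]
cv2.imwrite("pics/s22z.png",cv2.convertScaleAbs(cv2.resize(np.hstack([a,b]),(800,400)),alpha=1.4))
def B(y,z): return (546.6+.1118*y,-174.8+.9937*y,z+173,-6.4)
go(B(61,63))
E
```

```text
clock: 35.07
eef_pos: [552.9, -116.1, 241.9]
tool_rot: [3.142, 0.001, -0.115]
force: [-0.3, -0.6, 0.9]
width: 0.1
[-0.1, -2.3, 6.8, -0.2] rows>= 1
at [ 553.2 -116.5  242.8] -6.63 w -0.3 F [-0.  -0.3 -0.3] t 35.17 q7 [ 0.04  1.89  0.53 -1.3 ]
```

View pics/s22z.png

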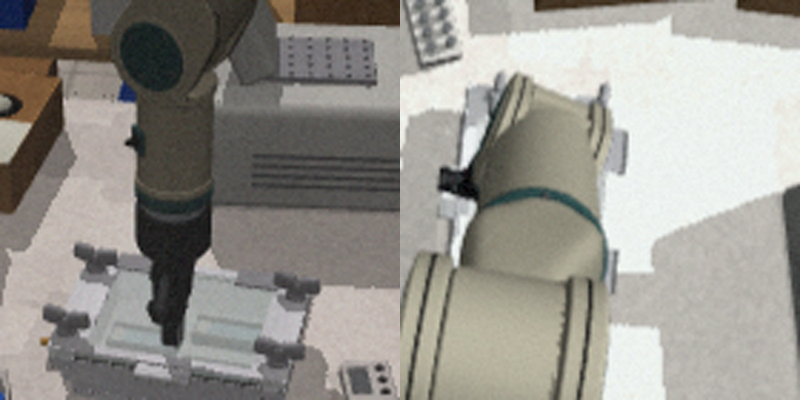

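```bash
python3 -m jog '[0,0,3,0,0, 0,0,5,0,0, 0,0,7,0,0, 0,0,7,0,0]';python3 -m jog '[0,0,1,0,0, 0,0,2,0,0, 0,0,2,0,0]'
```

```text
clock: 35.5
eef_pos: [553.1, -116.3, 236.4]
tool_rot: [-3.141, -0.001, -0.115]
force: [-2.2, -0.1, 9.9]
width: 0.4
clock: 35.75
eef_pos: [553.0, -116.4, 236.3]
tool_rot: [-3.141, -0.002, -0.115]
force: [-6.3, 2.2, 25.6]
width: -0.1
```

```bash
python3 -m jog '[0,0,-40,0,0, 0,0,-80,0,20, 0,0,-110,0,45, 0,0,-110,0,45, 0,0,-110,0,45]'; python3 - <<'E'
from h import *
p,d=grab("side","s23"); q,e=grab("top","t23")
a=cv2.resize(p[90:190,210:340],(780,600),interpolation=cv2.INTER_CUBIC)
cv2.imwrite("pics/s23z.png",cv2.convertScaleAbs(a,alpha=1.5))
b=cv2.resize(q[120:250,270:400],(600,600),interpolation=cv2.INTER_CUBIC);cv2.imwrite("pics/t23z.png",cv2.convertScaleAbs(b,alpha=1.3))
def L(x,y,z): return (546.6+.9937*x+.1118*y,-174.8-.1118*x+.9937*y,z)
for n,w in((1,(-116,60)),(2,(116,60)),(3,(116,-60)),(4,(-116,-60))): print(n,np.round(L(*w,81.5),1),((proj("side",[L(*w,81.5)])-[209.6,89.6])*6).round(0))
x,y,z=L(-116,60,0);go((x,y,300,-6.4))
E
```

```text
clock: 36.17
eef_pos: [553.5, -116.2, 345.4]
tool_rot: [3.142, -0.005, -0.115]
force: [0.1, 0.5, -1.0]
width: 44.9
1 [ 438.  -102.2   81.5] [[554. 433.]]
2 [ 668.6 -128.1   81.5] [[106. 367.]]
3 [ 655.2 -247.4   81.5] [[168. 235.]]
4 [ 424.6 -221.5   81.5] [[592. 294.]]
[-115.3, -0.4, 42.7, -0.2] rows>= 3
at [ 552.5 -115.8  342.7] -6.58 w 45.0 F [0.7 0.2 0.5] t 36.27 q7 [-0.    1.83  0.74 -1.34]
```

View pics/s23z.png

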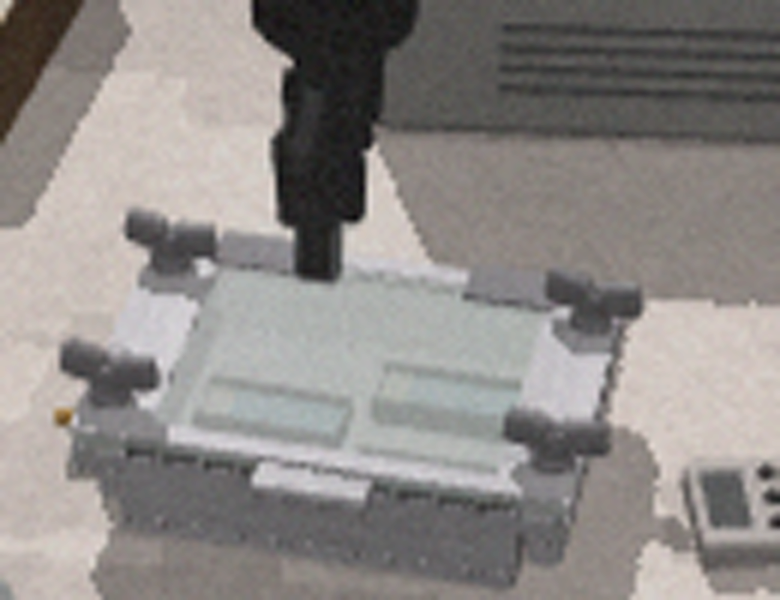

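View pics/t23z.png

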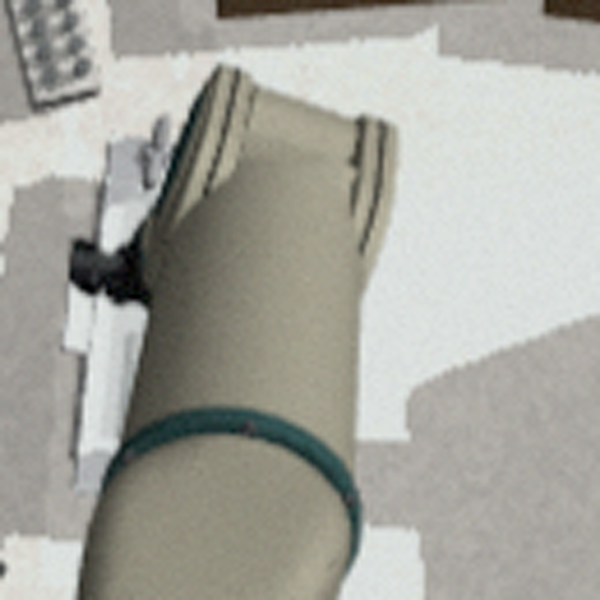

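```bash
python3 - <<'E'
from h import *
E={1:((508,423),(608,436)),2:((62,355),(158,375)),3:((127,222),(215,243)),4:((550,283),(641,300))}
for k,(a,b) in E.items():
    P=ray("side",np.array([a,b])/6+[209.6,89.6],82); d=P[0]-P[1]
    print(k,P.mean(0).round(1),np.linalg.norm(d).round(1),"world angle",np.degrees(np.arctan2(d[1],d[0])).round(1))
E
```

```text
1 [ 436.2 -104.6   82. ] 50.3 world angle -4.9
2 [ 667.  -129.6   82. ] 52.7 world angle -11.6
3 [ 653.8 -249.4   82. ] 52.1 world angle -15.2
4 [ 422.9 -223.2   82. ] 49.4 world angle -10.9
```

```bash
python3 -m jog '[-115,0,20,-14,45, -115,0,20,-28,45, -115,0,20,-42,45, -115,0,20,-56,45, -115,0,20,-70,45, -115,0,20,-84,45, -115,0,20,-90,45, -115,0,20,-90,45, -115,0,20,-90,45, -115,0,20,-90,45, -115,0,20,-90,45, -115,0,20,-90,45, -115,0,20,-90,45, -115,0,20,-90,45, -115,0,20,-90,45]'; python3 -m jog '[0,0,0,-90,45, 0,0,0,-90,45, 0,0,0,-90,45, 0,0,0,-90,45, 0,0,0,-90,45, 0,0,0,-90,45, 0,0,0,-90,45, 0,0,0,-90,45, 0,0,0,-90,45, 0,0,0,-90,45, 0,0,0,-90,45, 0,0,0,-90,45, 0,0,0,-90,45, 0,0,0,-90,45, 0,0,0,-90,45]'; python3 - <<'E'
from h import *
print(read_state()["qpos"].round(2))
go((438,-102.4,300,-6))
E
```

```text
clock: 37.52
eef_pos: [438.2, -102.9, 322.3]
tool_rot: [-3.139, -0.001, 1.453]
force: [0.5, -0.1, -0.1]
width: 45.0
clock: 38.77
eef_pos: [438.5, -102.9, 322.8]
tool_rot: [3.141, -0.001, 3.023]
force: [-0.0, -0.2, 0.3]
width: 44.6
[ 0.64  0.56 -0.68  2.13  0.59  0.65  1.  ]
[0.6, 0.4, 22.8, -0.8] rows>= 1
at [ 438.5 -102.9  322.8] 173.21 w 44.6 F [-0.  -0.2  0.3] t 38.77 q7 [0.64 2.13 0.65 1.  ]
```

```bash
python3 -m jog '[0.5,0.4,30,0,40, 0.5,0.4,60,0,40, 0.5,0.4,75,0,40, 0.5,0.4,80,0,40, 0.5,0.4,80,0,40, 0.5,0.4,80,0,40]'; python3 -c "
from h import *
go((438,-102.4,240,-6))
p,d=grab('side','s24')
a=cv2.resize(p[90:190,210:340],(780,600),interpolation=cv2.INTER_CUBIC)
cv2.imwrite('pics/s24z.png',cv2.convertScaleAbs(a,alpha=1.5))
"
```

```text
clock: 39.27
eef_pos: [438.6, -102.1, 243.7]
tool_rot: [-3.142, 0.0, 3.026]
force: [-0.2, 0.4, 1.3]
width: 40.0
[0.6, -0.4, 3.7, -0.6] rows>= 1
at [ 438.6 -102.1  243.7] 173.38 w 40.0 F [-0.2  0.4  1.3] t 39.27 q7 [0.51 2.19 0.45 0.83]
```

View pics/s24z.png

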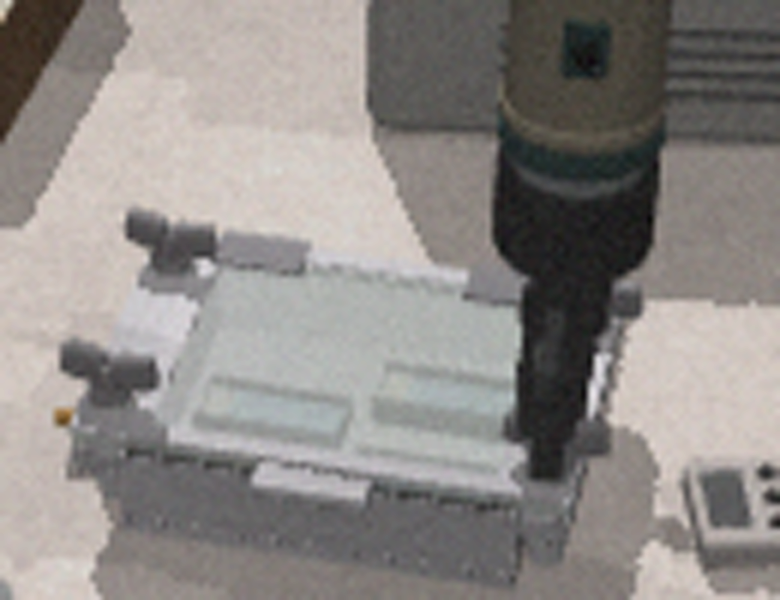

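```bash
python3 -m jog '[0.5,-0.4,2,0,25, 0.5,-0.4,2,0,12, 0.5,-0.4,2,0,0, 0.5,-0.4,2,0,0, 0.5,-0.4,2,0,0, 0.5,-0.4,2,0,0, 0.5,-0.4,2,0,0]'
```

```text
clock: 39.9
eef_pos: [438.0, -103.4, 242.4]
tool_rot: [-3.14, 0.002, 3.025]
force: [-1.0, -1.2, 6.8]
width: 9.3
```

```bash
python3 -m jog '[0,0,0,6,0, 0,0,0,12,0, 0,0,0,18,0, 0,0,0,24,0, 0,0,0,30,0, 0,0,0,36,0, 0,0,0,42,0, 0,0,0,48,0, 0,0,0,54,0, 0,0,0,60,0, 0,0,0,66,0, 0,0,0,72,0, 0,0,0,78,0, 0,0,0,78,0, 0,0,0,78,0]'; python3 -c "
from h import *
s=read_state();print(s['torque'].round(2),s['force'].round(1));go((438,-102.4,242,-89.5))"
```

```text
clock: 41.15
eef_pos: [438.3, -103.1, 242.4]
tool_rot: [3.139, 0.001, 1.665]
force: [-0.9, -1.0, 7.5]
width: 8.7
[-0.33  0.02 -0.1 ] [-0.9 -1.   7.5]
[0.7, -0.3, 0.4, 4.9] rows>= 1
at [ 438.3 -103.1  242.4] 95.42 w 8.7 F [-0.9 -1.   7.5] t 41.15 q7 [ 0.28  2.19  0.32 -0.06]
```

```bash
for i in 1; do python3 -m jog '[0,0,0,2,0, 0,0,0,4,0, 0,0,0,6,0, 0,0,0,8,0, 0,0,0,8,0, 0,0,0,8,0]'; done; python3 -c "
from h import *
s=read_state();print(s['torque'].round(2),s['force'].round(1));go((438,-102.4,242,-89.5))"
```

```text
clock: 41.65
eef_pos: [438.4, -103.0, 242.4]
tool_rot: [3.139, 0.001, 1.532]
force: [-1.0, -3.1, 6.8]
width: 9.0
[-0.48  0.01  1.05] [-1.  -3.1  6.8]
[0.6, -0.4, 0.4, -2.8] rows>= 1
at [ 438.4 -103.   242.4] 87.75 w 9.0 F [-1.  -3.1  6.8] t 41.65 q7 [ 0.26  2.19  0.31 -0.14]
```

```bash
python3 -m jog '[0,0,0,8,20, 0,0,0,8,40, 0,0,0,8,40, 0,0,0,8,40, 0,0,-30,8,40, 0,0,-60,8,40, 0,0,-80,8,40, 0,0,-80,8,40, 0,0,-80,8,40]'; python3 - <<'E'
from h import *
p,d=grab('side','s25')
a=cv2.resize(p[90:190,210:340],(780,600),interpolation=cv2.INTER_CUBIC)
cv2.imwrite('pics/s25z.png',cv2.convertScaleAbs(a,alpha=1.5))
print(read_state()["qpos"].round(2))
go((655,-247.9,322,165))
E
```

```text
clock: 42.4
eef_pos: [437.9, -102.9, 322.2]
tool_rot: [3.139, 0.0, 1.387]
force: [-0.5, 0.3, 0.1]
width: 40.1
[ 0.29  0.49 -0.17  2.14  0.16  0.52 -0.18]
[-102.9, 240.3, -0.7, -85.5] rows>= 12
at [ 437.5 -102.8  321.3] 79.48 w 40.1 F [0.  0.5 0.1] t 42.45 q7 [ 0.29  2.14  0.52 -0.18]
```

View pics/s25z.png

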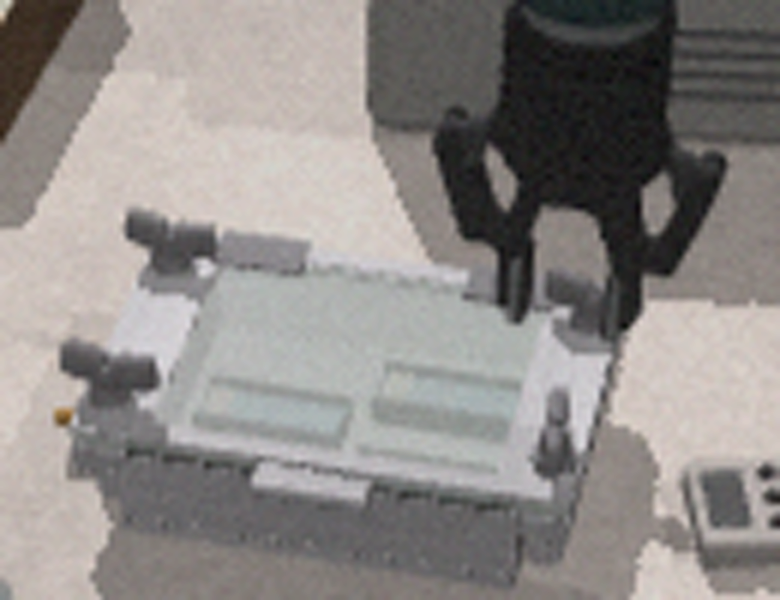

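```bash
python3 -m jog '[-103,240,-10,-85,40, -103,240,-10,-85,40, -103,240,-10,-85,40, -103,240,-10,-85,40, -103,240,-10,-85,40, -103,240,-10,-85,40, -103,240,-10,-85,40, -103,240,-10,-85,40, -103,240,-10,-85,40, -103,240,-10,-85,40, -103,240,-10,-85,40, -103,240,-10,-85,40, -103,240,-10,-85,40, -103,240,-10,-85,40, -103,240,-10,-85,40, -103,240,-10,-85,40]'; python3 - <<'E'
from h import *
p,d=grab('side','s26')
a=cv2.resize(p[90:190,210:340],(780,600),interpolation=cv2.INTER_CUBIC)
cv2.imwrite('pics/s26z.png',cv2.convertScaleAbs(a,alpha=1.5))
print(read_state()["qpos"].round(2))
go((655,-247.7,242,165))
E
```

```text
clock: 43.78
eef_pos: [654.7, -247.9, 330.7]
tool_rot: [-3.141, -0.001, 2.868]
force: [0.3, 0.3, 0.5]
width: 39.6
[ 0.63  0.84 -0.58  1.42  0.5   1.03  1.24]
[-0.2, 0.2, 88.9, -0.6] rows>= 3
at [ 654.7 -247.9  330.9] 164.36 w 40.0 F [ 0.6 -0.2 -0.2] t 43.83 q7 [0.63 1.42 1.03 1.24]
```

View pics/s26z.png

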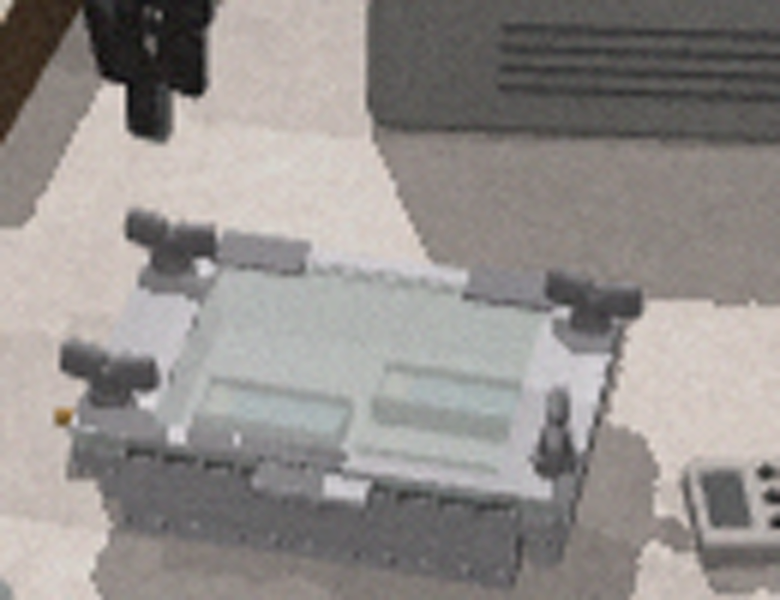

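Wing1 stands across (tight), the others lengthways. Down onto wing3.

```bash
python3 -m jog '[0,0,35,0,40, 0,0,65,0,40, 0,0,82,0,40, 0,0,87,0,40, 0,0,88,0,40, 0,0,88,0,40]'; python3 -c "
from h import *
go((655,-247.7,242,165))"
```

```text
clock: 44.33
eef_pos: [655.3, -247.9, 244.1]
tool_rot: [3.141, 0.001, 2.869]
force: [-0.7, 0.2, 0.6]
width: 40.4
[0.3, 0.1, 2.1, -0.6] rows>= 1
at [ 655.3 -247.9  244.1] 164.4 w 40.4 F [-0.7  0.2  0.6] t 44.33 q7 [0.61 1.47 0.89 1.19]
```

```bash
python3 -m jog '[0,0,0,0,25, 0,0,0,0,12, 0,0,0,0,0, 0,0,0,0,0, 0,0,0,0,0, 0,0,0,0,0, 0,0,0,0,0]'; python3 -c "
from h import *
go((655,-247.7,242,90.5))"
```

```text
clock: 44.92
eef_pos: [655.2, -248.7, 245.2]
tool_rot: [-3.14, 0.003, 2.869]
force: [-1.2, -1.0, 6.4]
width: 8.5
[0.5, 0.9, 3.2, 73.9] rows>= 11
at [ 655.2 -248.7  245.2] 164.39 w 8.5 F [-1.2 -1.   6.4] t 44.92 q7 [0.61 1.47 0.89 1.19]
```

```bash
python3 -m jog '[0,0,0,6,0, 0,0,0,12,0, 0,0,0,18,0, 0,0,0,24,0, 0,0,0,30,0, 0,0,0,36,0, 0,0,0,42,0, 0,0,0,48,0, 0,0,0,54,0, 0,0,0,60,0, 0,0,0,66,0, 0,0,0,72,0, 0,0,0,75,0, 0,0,0,77,0, 0,0,0,77,0, 0,0,0,77,0]'; python3 -c "
from h import *
s=read_state();print(s['torque'].round(2),s['force'].round(1));go((655,-247.7,242,90.5))"
```

```text
clock: 46.25
eef_pos: [655.4, -248.5, 245.2]
tool_rot: [3.139, 0.002, 1.529]
force: [-0.0, -1.0, 5.4]
width: 8.5
[-0.37  0.19  0.91] [-0.  -1.   5.4]
[0.7, -0.4, 3.2, -2.9] rows>= 1
at [ 655.4 -248.5  245.2] 87.59 w 8.5 F [-0.  -1.   5.4] t 46.25 q7 [0.43 1.48 0.8  0.11]
```

```bash
python3 -m jog '[0,0,0,0,20, 0,0,0,0,40, 0,0,0,0,40, 0,0,0,0,40, 0,0,-30,0,40, 0,0,-60,0,40, 0,0,-85,0,40, 0,0,-85,0,40, 0,0,-85,0,40]'; python3 - <<'E'
from h import *
go((668.2,-128.3,330,168.4))
E
```

```text
clock: 47.0
eef_pos: [655.3, -248.1, 330.2]
tool_rot: [3.138, 0.001, 1.525]
force: [-0.2, 0.3, -0.4]
width: 40.1
[120.3, 7.5, 0.2, -81.0] rows>= 12
at [ 655.3 -248.1  330.2] 87.4 w 40.1 F [-0.2  0.3 -0.4] t 47.0 q7 [0.44 1.43 0.95 0.13]
```

```bash
python3 -m jog '[120,7.5,0,-81,40, 120,7.5,0,-81,40, 120,7.5,0,-81,40, 120,7.5,0,-81,40, 120,7.5,0,-81,40, 120,7.5,0,-81,40, 120,7.5,0,-81,40, 120,7.5,0,-81,40, 120,7.5,0,-81,40, 120,7.5,0,-81,40, 120,7.5,0,-81,40, 120,7.5,0,-81,40, 120,7.5,0,-81,40, 120,7.5,0,-81,40, 120,7.5,0,-81,40]'; python3 - <<'E'
from h import *
p,d=grab('side','s27')
a=cv2.resize(p[90:190,210:340],(780,600),interpolation=cv2.INTER_CUBIC)
cv2.imwrite('pics/s27z.png',cv2.convertScaleAbs(a,alpha=1.5))
go((668.2,-128.3,242,168.4))
E
```

```text
clock: 48.25
eef_pos: [667.4, -128.5, 327.4]
tool_rot: [3.142, -0.001, 2.938]
force: [-0.2, 0.6, 0.3]
width: 40.1
[-0.7, 0.3, 85.7, -0.0] rows>= 3
at [ 667.5 -128.4  327.7] 168.37 w 39.7 F [-0.3 -0.2  0.4] t 48.3 q7 [0.46 1.49 0.99 1.12]
```

View pics/s27z.png

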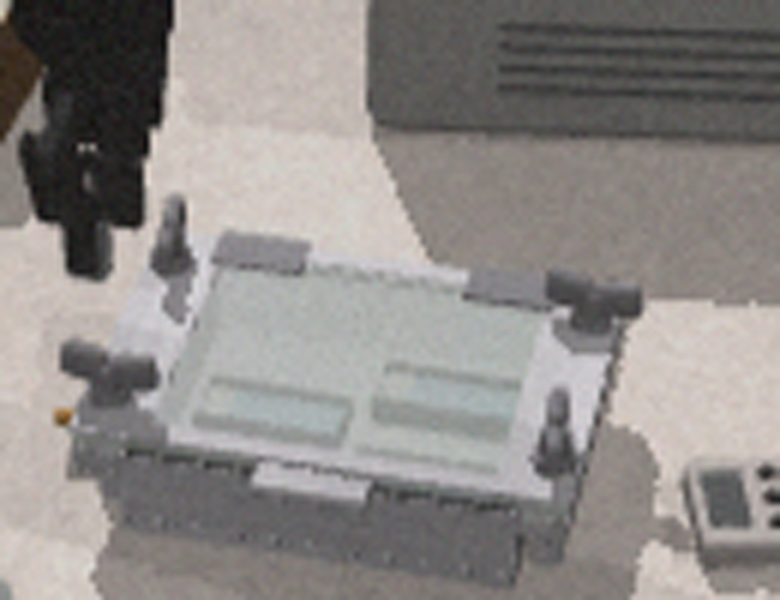

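Wing1 and wing3 are both across; going down onto wing2.

```bash
python3 -m jog '[-0.7,0.3,35,0,40, -0.7,0.3,65,0,40, -0.7,0.3,80,0,40, -0.7,0.3,84,0,40, -0.7,0.3,85,0,40, -0.7,0.3,85,0,40]'; python3 -m jog '[0,0,0,0,25, 0,0,0,0,12, 0,0,0,0,0, 0,0,0,0,0, 0,0,0,0,0, 0,0,0,0,0, 0,0,0,0,0]'; python3 -c "
from h import *
go((668.2,-128.3,242,90.5))"
```

```text
clock: 48.8
eef_pos: [669.0, -128.1, 244.3]
tool_rot: [3.141, 0.002, 2.939]
force: [0.2, 0.3, 1.5]
width: 40.3
clock: 49.38
eef_pos: [668.9, -129.4, 245.1]
tool_rot: [-3.14, 0.003, 2.938]
force: [-1.5, -2.0, 5.4]
width: 8.6
[0.9, 1.0, 3.1, 77.8] rows>= 11
at [ 668.9 -129.4  245.1] 168.35 w 8.6 F [-1.5 -2.   5.4] t 49.38 q7 [0.44 1.53 0.85 1.07]
```

```bash
python3 -m jog '[0,0,0,6,0, 0,0,0,12,0, 0,0,0,18,0, 0,0,0,24,0, 0,0,0,30,0, 0,0,0,36,0, 0,0,0,42,0, 0,0,0,48,0, 0,0,0,54,0, 0,0,0,60,0, 0,0,0,66,0, 0,0,0,72,0, 0,0,0,76,0, 0,0,0,79,0, 0,0,0,81,0, 0,0,0,81,0, 0,0,0,81,0]'; python3 -c "
from h import *
s=read_state();print(s['torque'].round(2),s['force'].round(1));go((668.2,-128.3,242,90.5))"
```

```text
clock: 50.8
eef_pos: [669.0, -129.2, 245.2]
tool_rot: [3.139, 0.003, 1.529]
force: [-0.5, -4.2, 5.3]
width: 8.5
[-0.68  0.24  1.09] [-0.5 -4.2  5.3]
[0.9, -0.8, 3.2, -2.9] rows>= 1
at [ 669.  -129.2  245.2] 87.62 w 8.5 F [-0.5 -4.2  5.3] t 50.8 q7 [ 0.24  1.54  0.75 -0.04]
```

Stop felt (1.09 N m). Release and go to wing4.

```bash
python3 -m jog '[0,0,0,0,20, 0,0,0,0,40, 0,0,0,0,40, 0,0,0,0,40, 0,0,-30,0,40, 0,0,-60,0,40, 0,0,-85,0,40, 0,0,-85,0,40, 0,0,-85,0,40]'; python3 - <<'E'
from h import *
go((424.3,-221.8,330,169))
E
```

```text
clock: 51.55
eef_pos: [668.9, -128.3, 330.1]
tool_rot: [3.138, 0.0, 1.526]
force: [-0.3, -0.1, -0.3]
width: 39.7
[-104.5, -240.2, 0.1, -81.6] rows>= 12
at [ 668.9 -128.3  330.1] 87.41 w 39.7 F [-0.3 -0.1 -0.3] t 51.55 q7 [ 0.25  1.49  0.91 -0.02]
```

```bash
python3 -m jog '[-104.5,-240,0,-81.5,40, -104.5,-240,0,-81.5,40, -104.5,-240,0,-81.5,40, -104.5,-240,0,-81.5,40, -104.5,-240,0,-81.5,40, -104.5,-240,0,-81.5,40, -104.5,-240,0,-81.5,40, -104.5,-240,0,-81.5,40, -104.5,-240,0,-81.5,40, -104.5,-240,0,-81.5,40, -104.5,-240,0,-81.5,40, -104.5,-240,0,-81.5,40, -104.5,-240,0,-81.5,40, -104.5,-240,0,-81.5,40, -104.5,-240,0,-81.5,40]'; python3 - <<'E'
from h import *
p,d=grab('side','s28')
a=cv2.resize(p[90:190,210:340],(780,600),interpolation=cv2.INTER_CUBIC)
cv2.imwrite('pics/s28z.png',cv2.convertScaleAbs(a,alpha=1.5))
go((424.3,-221.8,242,169))
E
```

```text
clock: 52.8
eef_pos: [423.7, -221.8, 327.8]
tool_rot: [3.141, -0.001, 2.947]
force: [-0.8, 0.3, 0.2]
width: 39.9
[-0.5, 0.1, 85.9, -0.1] rows>= 3
at [ 423.8 -221.8  327.9] 168.85 w 39.8 F [ 1.5 -0.3  0.2] t 52.85 q7 [0.84 2.05 0.67 1.28]
```

View pics/s28z.png

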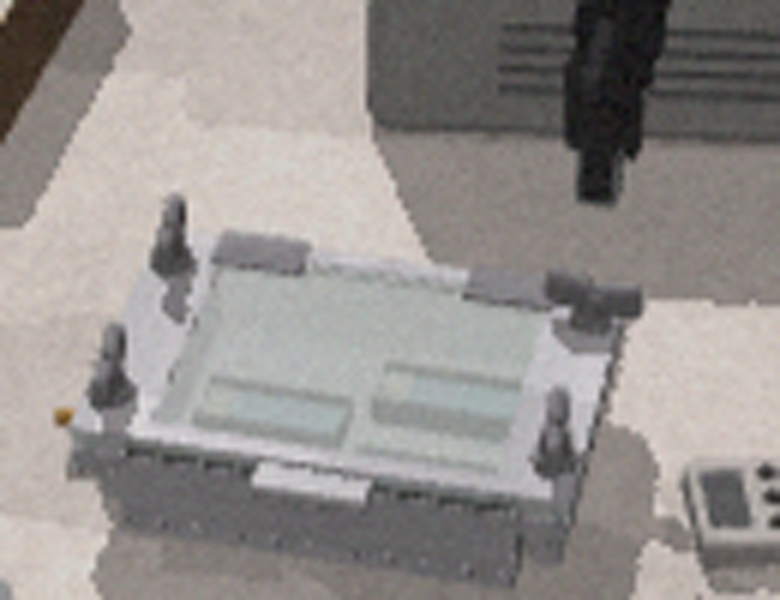

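```bash
python3 -m jog '[-0.5,0,35,0,40, -0.5,0,65,0,40, -0.5,0,80,0,40, -0.5,0,84,0,40, -0.5,0,85,0,40, -0.5,0,85,0,40]'; python3 -m jog '[0,0,0,0,25, 0,0,0,0,12, 0,0,0,0,0, 0,0,0,0,0, 0,0,0,0,0, 0,0,0,0,0, 0,0,0,0,0]'; python3 -c "
from h import *
go((424.3,-221.8,242,90.5))"
```

```text
clock: 53.35
eef_pos: [424.8, -221.8, 243.7]
tool_rot: [-3.142, 0.001, 2.948]
force: [0.5, -0.7, 0.1]
width: 39.9
clock: 53.93
eef_pos: [424.8, -222.7, 244.5]
tool_rot: [-3.14, 0.002, 2.947]
force: [-0.9, -1.2, 6.7]
width: 9.0
[0.7, 0.8, 2.5, 78.4] rows>= 11
at [ 424.8 -222.7  244.5] 168.85 w 9.0 F [-0.9 -1.2  6.7] t 53.93 q7 [0.73 2.11 0.48 1.14]
```

```bash
python3 -m jog '[0,0,0,6,0, 0,0,0,12,0, 0,0,0,18,0, 0,0,0,24,0, 0,0,0,30,0, 0,0,0,36,0, 0,0,0,42,0, 0,0,0,48,0, 0,0,0,54,0, 0,0,0,60,0, 0,0,0,66,0, 0,0,0,72,0, 0,0,0,76,0, 0,0,0,79,0, 0,0,0,81,0, 0,0,0,81,0, 0,0,0,81,0]'; python3 -c "
from h import *
s=read_state();print(s['torque'].round(2),s['force'].round(1));go((424.3,-221.8,242,90.5))"
```

```text
clock: 55.35
eef_pos: [424.9, -222.5, 244.5]
tool_rot: [3.139, 0.002, 1.539]
force: [-1.1, -3.3, 6.7]
width: 8.5
[-0.6   0.22  1.07] [-1.1 -3.3  6.7]
[0.7, -0.7, 2.5, -2.3] rows>= 1
at [ 424.9 -222.5  244.5] 88.16 w 8.5 F [-1.1 -3.3  6.7] t 55.35 q7 [0.49 2.12 0.37 0.22]
```

```bash
python3 -m jog '[0,0,0,0,20, 0,0,0,0,40, 0,0,0,0,40, 0,0,0,0,40, 0,0,-30,0,40, 0,0,-70,0,40, 0,0,-110,0,40, 0,0,-150,0,40, -60,60,-190,0,40, -100,60,-190,0,40, -140,60,-190,0,40, -180,60,-190,0,40, -220,60,-190,0,40, -240,60,-190,0,40, -240,60,-190,0,40, -240,60,-190,0,40]'; python3 - <<'E'
from h import *
p,d=grab('side','s29');q,e=grab('top','t29')
a=cv2.resize(p[90:190,210:340],(780,600),interpolation=cv2.INTER_CUBIC)
cv2.imwrite('pics/s29z.png',cv2.convertScaleAbs(a,alpha=1.5))
cv2.imwrite('pics/t29z.png',cv2.convertScaleAbs(cv2.resize(q[80:290,110:410],(800,560),interpolation=cv2.INTER_CUBIC),alpha=1.3))
E={1:((-116,60)),2:((116,60)),3:((116,-60)),4:((-116,-60))}
W=cloud("side",d)
def L(x,y,z): return (546.6+.9937*x+.1118*y,-174.8-.1118*x+.9937*y,z)
for x in(-60,0,60):
  for y in(-60,80):
    u,v=proj("side",[L(x,y,63)])[0].round().astype(int); print(x,y,np.nanmedian(W[v-1:v+2,u-1:u+2,2]).round(1))
print(plate("side",d,(610,166),(17,40)))
E
```

```text
clock: 56.68
eef_pos: [473.4, -468.9, 432.1]
tool_rot: [-3.14, 0.002, 1.527]
force: [0.3, 0.2, -0.6]
width: 39.9
-60 -60 61.9
-60 80 62.8
0 -60 63.3
0 80 61.5
60 -60 59.6
60 80 62.1
((array([607.8, 167.6]), array([110.9,  48. ]), -1.4), 26.4, 568)
```

View pics/s29z.png

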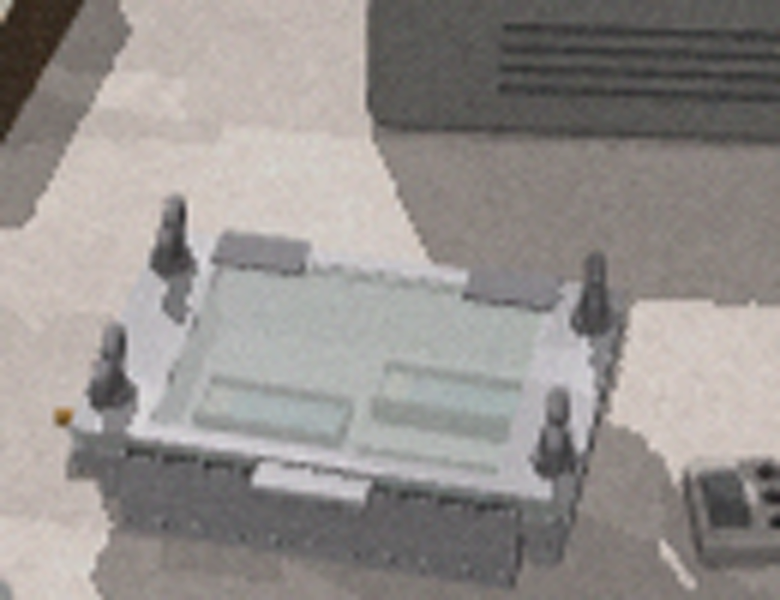

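View pics/t29z.png

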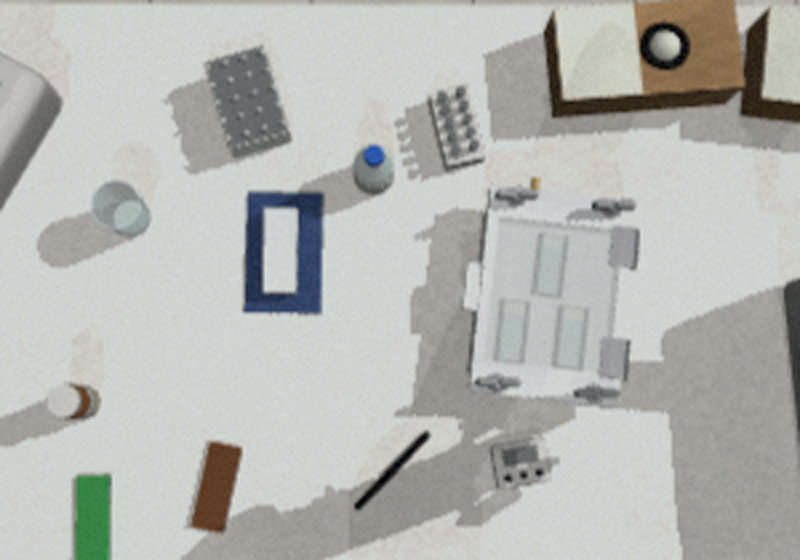

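View pics/s29.png

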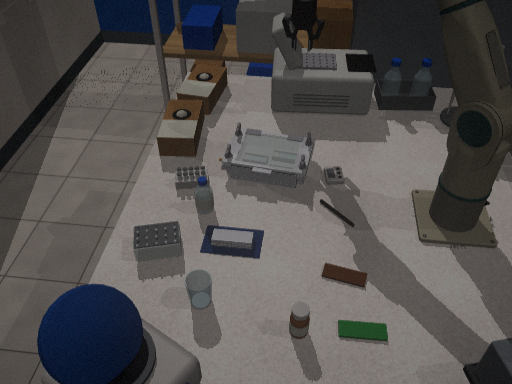

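```bash
python3 -c "
from cell import *
print(finish_job())"
```

```text
the job is handed in; nothing more can be done
None
```

I finished the job and handed it in at about 57 s of the 210 s allowed, with the arm raised clear of everything.

- **Stacks:** carrier3 and spacer4 were not there in this run. Carriers 1, 2 and 4 lie flat, glass side up and side by side on the box floor. Spacers 2, 1 and 3, in that order from the bottom, are in one pile lengthways in the middle of the mat.
- **Cover:** I pushed it over and pressed it down. It stopped at its shut height of 63 mm above the box's underside under about 25 N.
- **Wing screws:** I turned them clockwise in the order 1, 3, 2, 4. Each reached its stop at the expected angle, with about 1 N m felt there.

**Last checks:**
- The final pictures show all four wings turned across the box and the carriers visible through the cover. The bottles, jar, beaker and rack stand where they were.
- The depth readings on the cover were 60 to 63 mm.
- The two cameras differ by a few mm on how well the pile is centred across the mat: about +3 mm in the top view and -1.5 mm in the side view. By the arm's own readings when each plate was let go, it is within about 1 mm.
- After wing1 reached its stop I repeated an 8° turn by mistake while opening the fingers. The later pictures show wing1 tight and nothing disturbed.
- I saw no knocked part and no slipped grip during the run.

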